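Change the coin on the macro stage

TASK

Change the coin in front of the macro camera: first set the white diffuser and the gold reflector that hem it in aside on the grey mat, put the finished copper coin into the empty bay of the green tray, and stand the silver coin from the blue tray on the cross at the centre of the black disc, its face square to the lens. Then put the diffuser and the reflector back where each of them stood, so that the lighting is as before. Set everything down upright and let nothing tip over, and leave the brass coin and the spare lens where they are.

Things in the scene. Friction and masses are not known exactly. Their poses are not given: they have to be found in the camera images.
- stage: Fixed macro rig. Origin on the table under the centre of its black disc (190 mm across, flat top at z = 60; cross at the centre, foot outlines 70 x 33 at y = +-44). Camera on a rail along +x looks along -x at the centre: lens front at x = 112, axis z = 90, lens 62 wide, body to x = 350, 140 wide, 165 high. Lamps at x 130 to 255, |y| 110 to 190, 215 high. Base plate 220 x 200 x 14.
- mat: Fixed grey cloth-covered mat flat on the table, 220 (x) x 170 (y) x 3 mm: the side area, left or right of the rig. Origin at the centre of its underside.
- tray_next: Fixed small wooden tray lined blue, 90 (x) x 80 (y) x 14 mm, walls 4 mm, one bay; origin at the centre of its underside, inner floor 5 mm above it. It stands on a dark wooden board 10 mm thick. The silver coin waits in it.
- tray_done: Fixed small wooden tray lined green, 90 (x) x 140 (y) x 14 mm, walls 4 mm, on the same board. A 4 mm divider makes two bays, centred at y = +34 and -34 mm, each 82 (x) x 64 (y) inside; origin at the centre of the underside, inner floor 5 mm above it. The brass coin stands in the +y bay; the -y bay is empty.
- diffuser: Loose opal panel in a white frame, 90 mm wide (its x), 12 thick (y), z = 12 to 120, on a grey foot 64 (x) x 28 (y) x 12. 0.22 kg, mostly in the foot. Origin at the centre of the foot's underside. It starts on the disc in one of the foot outlines, beside the copper coin, its x along the rig's x. Take it by the top edge, across its thickness.
- reflector: Loose light reflector: the same size and shape as the diffuser, but a gold panel in an orange frame on an orange foot. Origin and axes as the diffuser's. At the start it stands in the other foot outline.
- coin_copper: Loose copper coin upright in a round clear capsule (10 mm thick along x, 43 across, top at z = 52) on a red foot 40 (x) x 36 (y) x 10. Its faces look along +x and -x. 0.07 kg. Origin at the centre of the foot's underside. Take it by the capsule, across its thickness. It starts at the disc's centre; the panels either side rise 68 mm above it and leave no room for a gripper.
- coin_silver: Loose silver coin in the same kind of capsule and the same sizes, on a blue foot. It starts in the blue tray.
- coin_brass: Loose brass coin in the same kind of capsule and the same sizes, on a yellow foot. It stands in the green tray and stays there.
- lens: Spare lens standing loose on the mat near its +x end: black and steel barrel, 58 mm in diameter, 52 mm high, origin at the centre of its underside. To be left alone.
Mind the look-alikes: they are no part of the job. Leave any pink or turquoise look-alike of the reflector alone.

How it is judged:
On the way, in this order (a step that is already met when the one before it is completed fails the run):
1. the diffuser and the reflector both stand upright on the grey mat, released (x of diffuser in the frame of mat between -0.1 and 0.1 m and y of diffuser in the frame of mat between -0.075 and 0.075 m and z of diffuser in the frame of mat between -0.002 and 0.007 m and angle between each of diffuser, reflector's own z axis and vertical below 0.08 rad and contact force between the fingers and diffuser below 0.2 N and linear speed of each of diffuser, reflector below 0.02 m/s and angular speed of each of diffuser, reflector below 0.2 rad/s and x of reflector in the frame of mat between -0.1 and 0.1 m and y of reflector in the frame of mat between -0.075 and 0.075 m and z of reflector in the frame of mat between -0.002 and 0.007 m and contact force between the fingers and reflector below 0.2 N), for 0.2 s.
2. the copper coin stands in the empty bay of the green tray, with both panels still on the mat (all of step 1 and x of coin_copper in the frame of tray_done between -0.024 and 0.024 m and y of coin_copper in the frame of tray_done between -0.05 and -0.018 m and z of coin_copper in the frame of tray_done between 0.002 and 0.009 m and angle between coin_copper's own z axis and vertical below 0.08 rad and contact force between the fingers and coin_copper below 0.2 N and linear speed of coin_copper below 0.02 m/s and angular speed of coin_copper below 0.2 rad/s), for 0.2 s.
3. the silver coin stands at the centre of the disc, square to the lens, with both panels still on the mat (all of step 1 and horizontal distance between coin_silver and stage below 0.01 m and z of coin_silver in the frame of stage between 0.057 and 0.064 m and angle between the x axis of coin_silver and the x axis of stage, either way round below 0.2 rad and angle between coin_silver's own z axis and vertical below 0.08 rad and contact force between the fingers and coin_silver below 0.2 N and linear speed of coin_silver below 0.02 m/s and angular speed of coin_silver below 0.2 rad/s), for 0.2 s.
At the end, for the whole second after the job is handed in: Panels upright within 13 mm of their start places, 0.2 rad of the rig's x axis; silver coin upright on the disc within 10 mm of its centre, 0.2 rad of square; copper coin flat in the green tray's -y bay; brass coin and lens within 20 mm of their start; all released, at rest (distance of each of diffuser, reflector from where it was at the start of the episode below 0.013 m and angle between the x axis of each of diffuser, reflector, coin_silver and the x axis of stage, either way round below 0.2 rad and angle between each of diffuser, reflector, coin_silver, coin_copper's own z axis and vertical below 0.08 rad and linear speed of each of diffuser, reflector, coin_silver, coin_copper below 0.02 m/s and angular speed of each of diffuser, reflector, coin_silver, coin_copper below 0.2 rad/s and contact force between the fingers and diffuser below 0.2 N and contact force between the fingers and reflector below 0.2 N and horizontal distance between coin_silver and stage below 0.01 m and z of coin_silver in the frame of stage between 0.057 and 0.064 m and contact force between the fingers and coin_silver below 0.2 N and x of coin_copper in the frame of tray_done between -0.024 and 0.024 m and y of coin_copper in the frame of tray_done between -0.05 and -0.018 m and z of coin_copper in the frame of tray_done between 0.002 and 0.009 m and contact force between the fingers and coin_copper below 0.2 N and distance of each of coin_brass, lens from where it was at the start of the episode below 0.02 m); the robot touches nothing.
It fails at once if a panel or a coin tips over (more than 0.6 rad) (angle between any of diffuser, reflector, coin_copper, coin_silver, coin_brass's own z axis and vertical above 0.6 rad).
It fails at once if the brass coin or the spare lens is pushed or carried off (more than 20 mm) (distance of any of coin_brass, lens from where it was at the start of the episode above 0.02 m).
It also fails if it takes over 144 s, if anything falls off the work surface, if the arm or the gripper's body presses on something with over 40 N, if the wrist force passes 120 N, or if a joint passes its speed limit or range.

ROBOT

A 6-joint arm with a two-finger parallel gripper is mounted at the origin on the work surface. World frame = base frame: x ahead of the robot, y to its left, z up, the work surface at z = 0. Lengths are in m, angles in rad, forces in N, time in s.
With the tool pointing down it reaches from about 0.275 to 0.825 m from the base axis. Payload 4.9 kg.
Tool frame: the origin (TCP) lies on the front face of the gripper's body, between the roots of the fingers; the fingertips stand 73 mm ahead of it and the grasp point (between the pads) lies 54 mm ahead of it; z points along the fingers, y is the line along which they close (so a half turn about z gives the same grasp; the last joint's range is limited). The gripper opens to 85 mm and grips with 20 to 120 N. Pads are 22 mm wide; open, the fingers measure 114 mm over their backs; the gripper's body (76 mm by 85 mm) begins 54 mm behind the grasp point. The pads swing forward as they close: fully open they stand 13 mm farther back than shut.
Start: joints at [-1.423, 0.326, -0.193, 1.052, 0, 1.437], TCP at [0.153, -0.528, 0.304] pointing down, gripper open.
Joint ranges: [-2.65, 2.65], [-0.97, 1.79], [-1.3, 1.35], [-1.93, 2.1], [-1.47, 1.37], [-3.14, 3.14]. Speed limits (rad/s): [2.57, 2.57, 3.14, 3.14, 3.14, 3.14].

INTERFACE

Orientations are given as a 3x3 rotation matrix whose columns are the frame's x, y, z axes.
In Python, from plant import arm, eyes gives the robot as it stands. The module is installed in compiled form; this text tells all that it offers.
- The arm moves only by the tool send_rows, never from a script. Its argument "series" is a list of rows, each a list of 2 entries, a list of its own where there are three numbers: the shift along the tool's x, y, z each as a share of 100 mm, from -1 to 1, then the turn, a rotation vector about the tool's x, y, z each as a share of 360 degrees, from -1 to 1. In form: [[[x, y, z], [rx, ry, rz]], ...]. A call has exactly 10 rows; each row is the pose to reach, as a shift and turn from the pose commanded when the call began, along the tool's axes at that moment, turning the shorter way round; what a row does not reach only later rows make up. A row lasts 1/12 s, in which the tool goes at most 41.7 mm and 7.16 degrees, less where a joint would pass 70% of its speed; a pose out of reach is approached as far as the arm can. A call with a number of a shift or a turn outside -1 to 1 is refused whole. A call with a gripper value outside its range is refused whole. "grip" is the opening, from 0 (shut) to 1 (fully open), set as the call begins (left out, the last holds). The fingers move at their own pace and stop on an object; "grip_force" is the grip in N (left out, the last holds). Time passes only in rows, so rows that repeat a pose let the fingers close, or fill a call up. It gives the time, the measured TCP pose, the force, the opening and the grip force at its end, in the units of the state.
- arm.state(): the state, without advancing time (a new reading comes with each control period).
- eyes.snapshot(name): name is "scene" or "top" or "wrist"; returns the picture (384x512x3 uint8, blue, green, red); there is no depth.
- eyes.get_calibration(name): a dict with "vfov" (degrees; the focal length in pixels is half the picture's height over the tangent of half this angle, whatever the lens; pixels are square), "cx", "cy" (the principal point, pixels), "world_to_cam" (4x4, takes a point from world to camera coordinates). Camera axes: x right, y down, z forward; pixel columns grow to the right and rows downward; lengths in m; the calibration is good to about 2 mm. A picture is of the moment at which its call begins: read the wrist's pose just before it. get_calibration takes no time and is no camera call; for the wrist camera it gives the pose at the moment of the call.
- arm.sign_off(): hands the job in; it is judged then, once.
The state is a dict: "time": time; "qpos": joint angles; "qd": joint speeds; "effort": joint torques, N m; "tcp_pos": TCP position; "eef_rot": TCP orientation; "ft_force": force on the tool from outside, world axes, zero at the start; "wrist_torque": the same for the moment, N m; "width": opening from 0.0 (shut) to 1.0 (fully open); "gripper_force": force on a finger pad.
Only numpy, scipy, OpenCV 4.12 (cv2) and the standard library are available. Lean on these libraries where they do the work, as an engineer would, in place of code of your own. Each camera call takes 0.05 s, during which the arm holds its last target. There are 200 camera calls.

## Working session

There is one attempt and no reset: what is moved stays moved. The work goes in short steps, Python scripts to look and compute and a tool call to move; the robot and the scene stay as the last step left them, time stands still between calls to the robot, and variables do not carry over. Pictures are saved under pics/ and viewed, at most 17 in all, crops included, and the job is handed in when it is done.

Besides the shell and the picture viewer there is one more tool, called after "Call:" as name([rows], argument=value, ...), one row to a line, values as JSON. send_rows: Moves the arm, as the interface text tells. Shift numbers are shares of 100 mm and turn numbers shares of 360 degrees, none past 1 either way. Its arguments: {"type":"object","properties":{"series":{"type":"array","items":{"type":"array"}},"grip":{"type":"number"},"grip_force":{"type":"number"}},"required":["series"]}

```bash
mkdir -p pics
python3 - <<'E'
from plant import arm, eyes
import cv2,numpy as np
s=arm.state();print(s['time'],s['tcp_pos'],s['eef_rot'],s['width'])
for n in("scene","top","wrist"):
    c=eyes.get_calibration(n);print(n,c['vfov'],c['cx'],c['cy'],np.round(c['world_to_cam'],4).tolist())
    i=eyes.snapshot(n);cv2.imwrite(f"pics/{n}0.png",i)
    cv2.imwrite(f"pics/{n}0b.png",cv2.resize(i,(800,600),interpolation=cv2.INTER_CUBIC))
E
```

```text
0.0 [ 0.15288336 -0.5278458   0.30309959] [[ 9.60568140e-01  2.78044589e-01 -2.34912980e-04]
 [ 2.78044574e-01 -9.60566638e-01  1.71753346e-03]
 [ 2.51901314e-04 -1.71512420e-03 -9.99998497e-01]] 1.0014450392931042
scene 54.11106612464675 250.68644027252674 192.13211870550148 [[-0.1068, 0.9942, 0.0122, 0.0468], [0.7753, 0.091, -0.6251, -0.3535], [-0.6225, -0.0573, -0.7805, 1.3668], [0.0, 0.0, 0.0, 1.0]]
top 53.76097444627525 259.403806221294 193.51353946158343 [[0.0021, -0.9999, -0.0158, 0.0258], [-0.9911, 0.0, -0.1333, 0.5321], [0.1333, 0.016, -0.9909, 0.8598], [0.0, 0.0, 0.0, 1.0]]
wrist 68.98536851190836 256.4963940942105 189.48522643313248 [[0.2783, -0.9605, -0.0012, -0.5487], [-0.9174, -0.2662, 0.2958, -0.0391], [-0.2844, -0.0812, -0.9552, 0.3799], [0.0, 0.0, 0.0, 1.0]]
```

View pics/top0b.png

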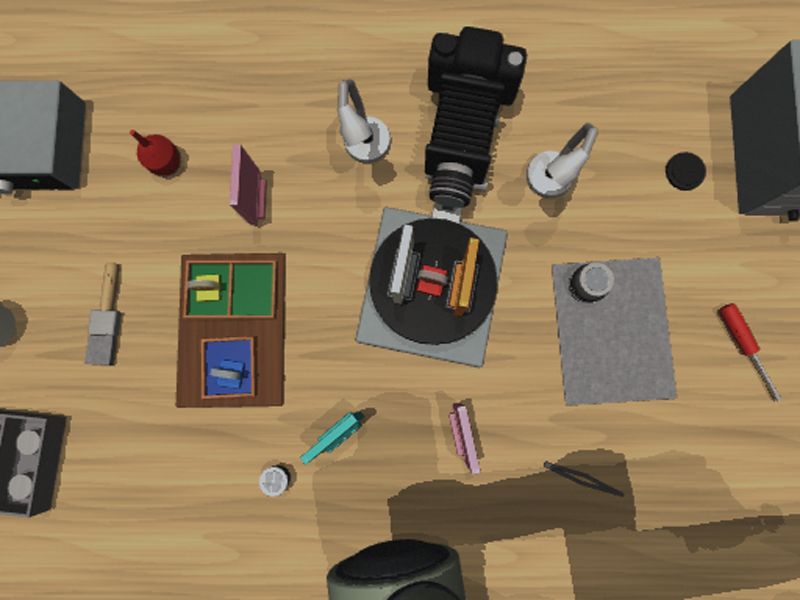

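View pics/scene0b.png

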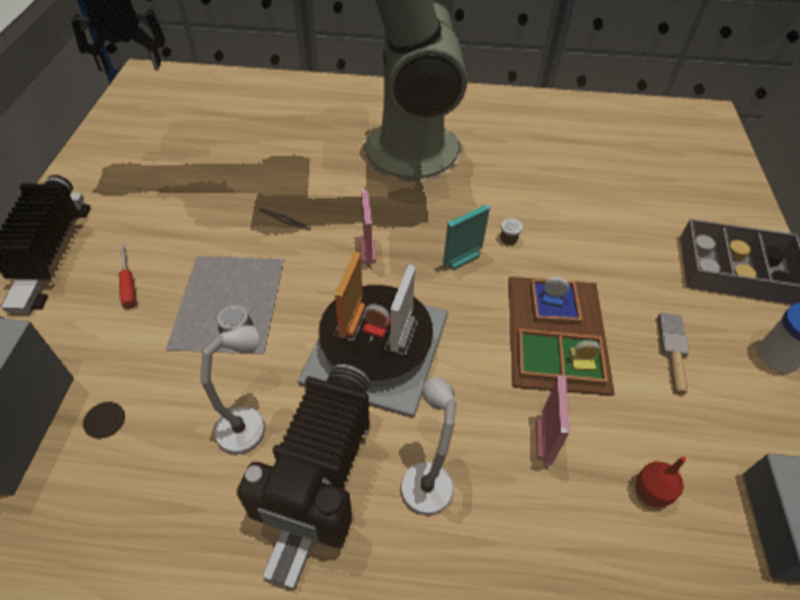

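Candidates (800x600 top view): white diffuser (402,265), gold/orange reflector (465,272), pink look-alikes (245,185) and (465,440), turquoise (335,437). The loose panels on the table are not part of the job, so I choose the two on the disc. Copper coin (432,280), brass (207,288), silver (228,375), spare lens (593,282).

```bash
cat > h.py <<'E'
import cv2,numpy as np,json
from plant import arm,eyes
def K(c):
    f=192/np.tan(np.radians(c['vfov'])/2);return f,c['cx'],c['cy'],np.array(c['world_to_cam'])
def ray(c,uv):
    f,cx,cy,M=K(c);R,t=M[:3,:3],M[:3,3]
    d=R.T@np.array([(uv[0]-cx)/f,(uv[1]-cy)/f,1]);return -R.T@t,d/np.linalg.norm(d)
def plane(c,uv,z):
    o,d=ray(c,uv);return o+d*(z-o[2])/d[2]
def tri(c1,u1,c2,u2):
    o1,d1=ray(c1,u1);o2,d2=ray(c2,u2)
    a=np.linalg.lstsq(np.c_[d1,-d2],o2-o1,rcond=None)[0]
    p,q=o1+a[0]*d1,o2+a[1]*d2;return (p+q)/2,np.linalg.norm(p-q)
def proj(c,P):
    f,cx,cy,M=K(c);p=M[:3,:3]@np.asarray(P)+M[:3,3];return np.array([f*p[0]/p[2]+cx,f*p[1]/p[2]+cy])
def mask(img,lo,hi,roi=None):
    m=cv2.inRange(cv2.cvtColor(img,cv2.COLOR_BGR2HSV),np.array(lo),np.array(hi))
    if roi:
        k=np.zeros_like(m);x0,y0,x1,y1=roi;k[y0:y1,x0:x1]=255;m&=k
    return m
def biggest(m):
    return max(cv2.findContours(m,cv2.RETR_EXTERNAL,cv2.CHAIN_APPROX_NONE)[0],key=cv2.contourArea)
def rect(c,cnt,z):
    P=np.array([plane(c,p,z)[:2] for p in cnt[:,0]+0.0],np.float32)
    return cv2.minAreaRect(P)
E
python3 - <<'E'
from h import *
c={n:eyes.get_calibration(n) for n in("top","scene")}
im={n:cv2.imread(f"pics/{n}0.png") for n in c}
S=.64
t=c["top"]; i=im["top"]
print("camtop",ray(t,(256,192))[0],"camscene",ray(c["scene"],(256,192))[0])
show=lambda n,r:print(n,np.round(r[0],4),np.round(r[1],4),round(r[2],2))
for n,lo,hi,roi,z in[("green",(45,80,30),(80,255,255),(110,160,185,210),.016),("blue",(100,80,40),(130,255,255),(120,210,170,260),.016),("mat",(0,0,60),(180,40,170),(345,160,440,262),.003),("board",(0,60,20),(20,255,120),(105,155,190,265),.01)]:
    m=cv2.morphologyEx(mask(i,lo,hi,roi),cv2.MORPH_OPEN,np.ones((3,3)));show(n,rect(t,cv2.convexHull(biggest(m)),z))
# disc
m=mask(i,(0,0,0),(180,255,50),(230,138,325,225));cn=cv2.convexHull(biggest(m))
P=np.array([plane(t,p,.06)[:2] for p in cn[:,0]+0.],np.float32);show("disc",cv2.fitEllipse(P))
# baseplate corners approx in 800px
for p in[(386,208),(507,230),(357,343),(485,366)]:print("plate",plane(t,np.array(p)*S,.014).round(4))
# two-view heights
for n,a,b in[("diff near top",(398,290),(405,320)),("disc coin",(432,272),(376,310)),("refl far",(478,240),(345,308)),("silver",(227,374),(556,283)),("brass",(202,287),(586,345)),("lens",(597,276),(233,313))]:
    p,e=tri(t,np.array(a)*S,c["scene"],np.array(b)*S);print(n,p.round(3),round(e,4))
a=i[130:240,220:340];cv2.imwrite("pics/crop1.png",cv2.resize(a,None,fx=5,fy=5,interpolation=cv2.INTER_CUBIC))
E
```

```text
camtop [0.41263977 0.01207443 0.9234021 ] camscene [1.1299706  0.06398134 0.84522239]
green [0.5559 0.2667] [0.0789 0.061 ] 0.02
blue [0.435 0.298] [0.0802 0.0672] 2.7
mat [ 0.4939 -0.2944] [0.219  0.1697] 3.69
board [0.4948 0.2978] [0.2392 0.1671] 0.32
disc [ 0.562  -0.0142] [0.1868 0.1884] 107.09
plate [0.6859 0.0577 0.014 ]
plate [ 0.6498 -0.1329  0.014 ]
plate [0.4719 0.1009 0.014 ]
plate [ 0.437 -0.095  0.014]
diff near top [0.547 0.035 0.065] 0.0036
disc coin [ 0.565 -0.012  0.109] 0.0007
refl far [ 0.599 -0.063  0.152] 0.0173
silver [0.424 0.29  0.051] 0.0039
brass [0.553 0.332 0.051] 0.0009
lens [ 0.567 -0.253  0.067] 0.0019
```

View pics/crop1.png

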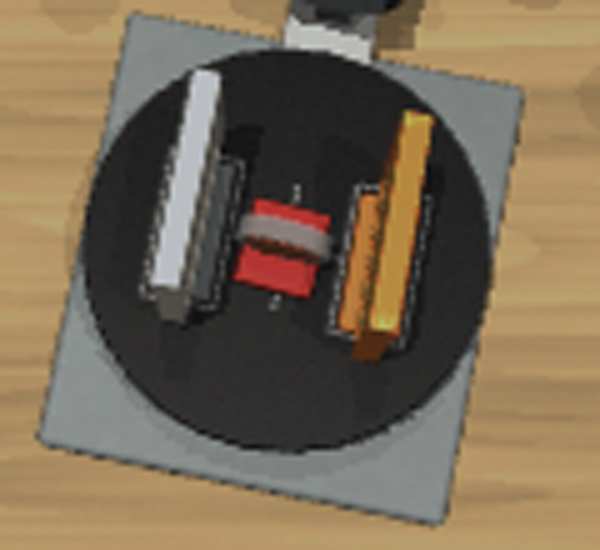

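The close crop confirms the two panels on the disc: the white one's top edge runs (207,72)-(168,288) and the orange one's (418,113)-(385,328). The red-footed copper coin is at (285,235) between them, and the rig's yaw is about -10.5°.

Next I move the wrist camera above the stage.

```bash
cat > plan.py <<'E'
# prints per-call end shift/turn in interface units for a chain of waypoints (x,y,z,yawdeg)
import numpy as np
from scipy.spatial.transform import Rotation as R
def yaw(): 
    from plant import arm
    s=arm.state();e=np.array(s['eef_rot']);return np.array(s['tcp_pos']),np.degrees(np.arctan2(e[1,0],e[0,0]))
def chain(wps,start=None):
    p,y=start if start else yaw()
    print("from",p.round(4),round(y,2))
    for w in wps:
        q=np.array(w[:3]);d=(w[3]-y+180)%360-180
        if len(w)>4:d=w[4]
        for n in range(1,12):
            out=[];P=p.copy();Y=y
            for k in range(n):
                a=np.radians(Y);A=np.array([[np.cos(a),np.sin(a),0],[np.sin(a),-np.cos(a),0],[0,0,-1]])
                s=A.T@((q-P)/(n-k))*10; t=-(d/n)/360
                s=s.round(3);t=round(t,4);out.append((s.tolist(),t));P=P+A@s/10;Y=Y-t*360
            if all(max(abs(np.array(o[0])))<=1 and abs(o[1])<=.18 for o in out):break
        print("to",w,"->",P.round(4),round(Y,2))
        for o in out:print("   ",o)
        p,y=P,Y
E
python3 -c "
from plan import *
chain([(.40,-.30,.36,90),(.55,-.015,.36,169.5)])"
```

```text
from [ 0.1529 -0.528   0.3033] 16.15
to (0.4, -0.3, 0.36, 90) -> [ 0.4  -0.3   0.36] 90.02
    ([0.752, -0.376, -0.142], np.float64(-0.0513))
    ([0.832, -0.118, -0.142], np.float64(-0.0513))
    ([0.827, 0.152, -0.142], np.float64(-0.0513))
    ([0.736, 0.405, -0.141], np.float64(-0.0513))
to (0.55, -0.015, 0.36, 169.5) -> [ 0.55  -0.015  0.36 ] 169.51
    ([0.712, 0.375, -0.0], np.float64(-0.0552))
    ([0.542, 0.595, -0.0], np.float64(-0.0552))
    ([0.308, 0.744, -0.0], np.float64(-0.0552))
    ([0.037, 0.805, -0.0], np.float64(-0.0552))
```

Call:
send_rows([
  [[0.25, -0.13, -0.05], [0, 0, -0.017]],
  [[0.5, -0.25, -0.1], [0, 0, -0.034]],
  [[0.75, -0.38, -0.14], [0, 0, -0.051]],
  [[0.75, -0.38, -0.14], [0, 0, -0.051]],
  [[0.75, -0.38, -0.14], [0, 0, -0.051]],
  [[0.75, -0.38, -0.14], [0, 0, -0.051]],
  [[0.75, -0.38, -0.14], [0, 0, -0.051]],
  [[0.75, -0.38, -0.14], [0, 0, -0.051]],
  [[0.75, -0.38, -0.14], [0, 0, -0.051]],
  [[0.75, -0.38, -0.14], [0, 0, -0.051]],
])

```text
time: 0.98
tcp_pos: [0.2139, -0.4713, 0.3177]
eef_rot: [[0.825, 0.565, -0.0], [0.565, -0.825, 0.0], [0.0, -0.0, -1.0]]
ft_force: [-0.2, -0.2, 0.4]
width: 1.005
gripper_force: 0.0
```

Call:
send_rows([
  [[0.21, -0.03, -0.04], [0, 0, -0.014]],
  [[0.42, -0.06, -0.07], [0, 0, -0.027]],
  [[0.62, -0.09, -0.1], [0, 0, -0.04]],
  [[0.83, -0.12, -0.14], [0, 0, -0.051]],
  [[0.83, -0.12, -0.14], [0, 0, -0.051]],
  [[0.83, -0.12, -0.14], [0, 0, -0.051]],
  [[0.83, -0.12, -0.14], [0, 0, -0.051]],
  [[0.83, -0.12, -0.14], [0, 0, -0.051]],
  [[0.83, -0.12, -0.14], [0, 0, -0.051]],
  [[0.83, -0.12, -0.14], [0, 0, -0.051]],
])

```text
time: 1.82
tcp_pos: [0.2755, -0.4145, 0.3316]
eef_rot: [[0.605, 0.796, -0.0], [0.796, -0.605, 0.0], [0.0, -0.0, -1.0]]
ft_force: [-1.1, -1.0, 0.7]
width: 1.002
gripper_force: 0.0
```

Call:
send_rows([
  [[0.21, 0.04, -0.04], [0, 0, -0.014]],
  [[0.42, 0.08, -0.07], [0, 0, -0.027]],
  [[0.62, 0.11, -0.1], [0, 0, -0.04]],
  [[0.83, 0.15, -0.14], [0, 0, -0.051]],
  [[0.83, 0.15, -0.14], [0, 0, -0.051]],
  [[0.83, 0.15, -0.14], [0, 0, -0.051]],
  [[0.83, 0.15, -0.14], [0, 0, -0.051]],
  [[0.83, 0.15, -0.14], [0, 0, -0.051]],
  [[0.83, 0.15, -0.14], [0, 0, -0.051]],
  [[0.83, 0.15, -0.14], [0, 0, -0.051]],
])

```text
time: 2.65
tcp_pos: [0.3376, -0.3574, 0.3457]
eef_rot: [[0.323, 0.946, -0.0], [0.946, -0.323, 0.0], [0.0, -0.0, -1.0]]
ft_force: [0.4, -0.0, -0.1]
width: 0.999
gripper_force: 0.0
```

Call:
send_rows([
  [[0.18, 0.1, -0.04], [0, 0, -0.014]],
  [[0.37, 0.2, -0.07], [0, 0, -0.027]],
  [[0.55, 0.3, -0.1], [0, 0, -0.04]],
  [[0.74, 0.4, -0.14], [0, 0, -0.051]],
  [[0.74, 0.4, -0.14], [0, 0, -0.051]],
  [[0.74, 0.4, -0.14], [0, 0, -0.051]],
  [[0.74, 0.4, -0.14], [0, 0, -0.051]],
  [[0.74, 0.4, -0.14], [0, 0, -0.051]],
  [[0.74, 0.4, -0.14], [0, 0, -0.051]],
  [[0.74, 0.4, -0.14], [0, 0, -0.051]],
])

```text
time: 3.48
tcp_pos: [0.3992, -0.3003, 0.3597]
eef_rot: [[0.009, 1.0, -0.0], [1.0, -0.009, 0.0], [0.0, -0.0, -1.0]]
ft_force: [-0.2, 0.0, -0.0]
width: 1.0
gripper_force: 0.0
```

Call:
send_rows([
  [[0.18, 0.1, 0], [0, 0, -0.014]],
  [[0.36, 0.19, 0], [0, 0, -0.028]],
  [[0.54, 0.28, 0], [0, 0, -0.042]],
  [[0.71, 0.37, 0], [0, 0, -0.055]],
  [[0.71, 0.37, 0], [0, 0, -0.055]],
  [[0.71, 0.37, 0], [0, 0, -0.055]],
  [[0.71, 0.37, 0], [0, 0, -0.055]],
  [[0.71, 0.37, 0], [0, 0, -0.055]],
  [[0.71, 0.37, 0], [0, 0, -0.055]],
  [[0.71, 0.37, 0], [0, 0, -0.055]],
])

```text
time: 4.32
tcp_pos: [0.437, -0.2297, 0.3598]
eef_rot: [[-0.33, 0.944, -0.0], [0.944, 0.33, -0.0], [-0.0, -0.0, -1.0]]
ft_force: [-0.9, -0.0, -0.2]
width: 1.002
gripper_force: 0.0
```

Call:
send_rows([
  [[0.14, 0.15, 0], [0, 0, -0.014]],
  [[0.28, 0.3, 0], [0, 0, -0.028]],
  [[0.42, 0.45, 0], [0, 0, -0.042]],
  [[0.54, 0.6, 0], [0, 0, -0.055]],
  [[0.54, 0.6, 0], [0, 0, -0.055]],
  [[0.54, 0.6, 0], [0, 0, -0.055]],
  [[0.54, 0.6, 0], [0, 0, -0.055]],
  [[0.54, 0.6, 0], [0, 0, -0.055]],
  [[0.54, 0.6, 0], [0, 0, -0.055]],
  [[0.54, 0.6, 0], [0, 0, -0.055]],
])

```text
time: 5.15
tcp_pos: [0.4757, -0.1588, 0.3599]
eef_rot: [[-0.631, 0.776, -0.0], [0.776, 0.631, -0.0], [-0.0, -0.0, -1.0]]
ft_force: [-0.4, -0.8, -0.4]
width: 1.002
gripper_force: 0.0
```

Call:
send_rows([
  [[0.08, 0.19, 0], [0, 0, -0.014]],
  [[0.16, 0.38, 0], [0, 0, -0.028]],
  [[0.24, 0.57, 0], [0, 0, -0.042]],
  [[0.31, 0.74, 0], [0, 0, -0.055]],
  [[0.31, 0.74, 0], [0, 0, -0.055]],
  [[0.31, 0.74, 0], [0, 0, -0.055]],
  [[0.31, 0.74, 0], [0, 0, -0.055]],
  [[0.31, 0.74, 0], [0, 0, -0.055]],
  [[0.31, 0.74, 0], [0, 0, -0.055]],
  [[0.31, 0.74, 0], [0, 0, -0.055]],
])

```text
time: 5.98
tcp_pos: [0.5135, -0.0881, 0.3599]
eef_rot: [[-0.856, 0.517, 0.0], [0.517, 0.856, -0.0], [-0.0, -0.0, -1.0]]
ft_force: [-0.2, 0.4, -0.0]
width: 0.998
gripper_force: 0.0
```

Call:
send_rows([
  [[0.01, 0.2, 0], [0, 0, -0.014]],
  [[0.02, 0.4, 0], [0, 0, -0.028]],
  [[0.03, 0.6, 0], [0, 0, -0.042]],
  [[0.04, 0.8, 0], [0, 0, -0.055]],
  [[0.04, 0.8, 0], [0, 0, -0.055]],
  [[0.04, 0.8, 0], [0, 0, -0.055]],
  [[0.04, 0.8, 0], [0, 0, -0.055]],
  [[0.04, 0.8, 0], [0, 0, -0.055]],
  [[0.04, 0.8, 0], [0, 0, -0.055]],
  [[0.04, 0.8, 0], [0, 0, -0.055]],
])

```text
time: 6.82
tcp_pos: [0.5513, -0.0175, 0.36]
eef_rot: [[-0.981, 0.196, 0.0], [0.196, 0.981, -0.0], [-0.0, -0.0, -1.0]]
ft_force: [-0.1, 0.1, 0.4]
width: 0.998
gripper_force: 0.0
```

Run:
```python
from h import *
s=arm.state();print(s['time'],s['tcp_pos'],s['eef_rot'],s['qpos'])
c=eyes.get_calibration("wrist");json.dump({k:(np.array(v).tolist()) for k,v in c.items()},open("w1.json","w"))
i=eyes.snapshot("wrist");cv2.imwrite("pics/w1.png",i);cv2.imwrite("pics/w1b.png",cv2.resize(i,(800,600),interpolation=cv2.INTER_CUBIC))
```

```text
6.8167 [ 0.5512866  -0.01747504  0.35998645] [[-9.80612830e-01  1.95955293e-01  9.78749496e-06]
 [ 1.95955291e-01  9.80612825e-01 -1.09913979e-04]
 [-3.11359691e-05 -1.05865146e-04 -9.99999994e-01]] [-1.65480956e-01  2.99047181e-01 -8.63354375e-02  1.18538595e+00
 -1.06800209e-04  3.17505774e-02]
```

View pics/w1b.png

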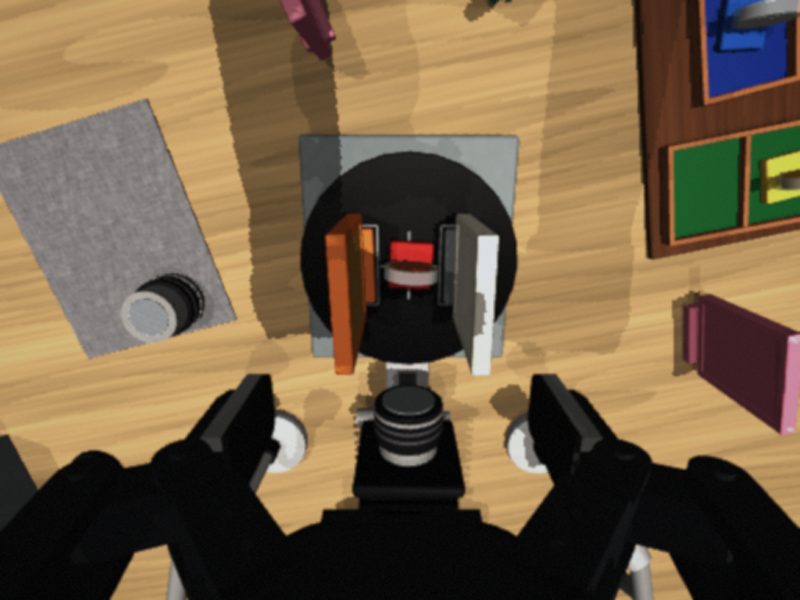

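The wrist view (upside down, +x toward the bottom) shows the orange top edge from (338,233) to (345,374) and the white one from (488,236) to (483,374). The coin is at (410,262), and the mat and trays sit at the sides. The tool is nearly square to the rig.

Run:
```python
from h import *
t=eyes.get_calibration("top");w=json.load(open("w1.json"));w['world_to_cam']=np.array(w['world_to_cam'])
it=cv2.imread("pics/top0.png");iw=cv2.imread("pics/w1.png")
hs=lambda im,p:cv2.cvtColor(im,cv2.COLOR_BGR2HSV)[p[1],p[0]]
print("orange w strip/face",hs(iw,(218,195)),hs(iw,(228,180)),"white strip/face",hs(iw,(311,190)),hs(iw,(301,190)))
print("top strips",hs(it,(301,172)),hs(it,(257,165)))
show=lambda n,r:print(n,np.round(r[0],4),np.round(r[1],4),round(r[2],2))
def strip(c,im,lo,hi,roi,n):
    m=mask(im,lo,hi,roi);cn=biggest(m);show(n,rect(c,cn,.18));return cv2.minAreaRect(cn)[0]
a=strip(w,iw,(5,150,140),(22,255,255),(205,140,235,245),"refl w")
b=strip(t,it,(12,120,165),(28,255,255),(285,148,310,200),"refl t")
p,e=tri(w,a,t,b);print(p.round(4),e.round(4))
a=strip(w,iw,(0,0,180),(180,50,255),(295,140,325,245),"diff w")
b=strip(t,it,(0,0,180),(180,60,255),(245,138,266,190),"diff t")
p,e=tri(w,a,t,b);print(p.round(4),e.round(4))
# disc and plate in wrist
m=mask(iw,(0,0,0),(180,255,48),(190,95,335,235));cn=cv2.convexHull(biggest(m))
P=np.array([plane(w,p,.06)[:2] for p in cn[:,0]+0.],np.float32);show("disc w",cv2.fitEllipse(P))
C=[plane(w,np.array(p)*.64,.014)[:2] for p in[(300,136),(518,136),(313,356),(502,356)]]
for p in C:print(p.round(4))
# red foot, copper in w
for n,im,c,r in(("w",iw,w,(240,145,290,190)),("t",it,t,(262,165,292,195))):
    m=mask(im,(0,150,90),(8,255,255),r)|mask(im,(172,150,90),(180,255,255),r);cn=biggest(m);show("foot "+n,rect(c,cn,.07))
# mat, green in wrist
m=cv2.morphologyEx(mask(iw,(0,0,50),(180,45,170),(0,55,152,235)),cv2.MORPH_OPEN,np.ones((5,5)));show("mat w",rect(w,cv2.convexHull(biggest(m)),.003))
m=mask(iw,(45,80,30),(80,255,255),(425,85,512,160));show("green w bay",rect(w,biggest(m),.016))
```

```text
orange w strip/face [ 10 199 169] [ 17 190  51] white strip/face [ 90   3 222] [23 33 69]
top strips [ 18 167 182] [105  11 194]
refl w [ 0.5526 -0.0555] [0.011  0.0888] 79.53
refl t [ 0.5522 -0.0564] [0.0111 0.0873] 80.08
[ 0.5538 -0.0575  0.1689] 0.0004
diff w [0.5701 0.0304] [0.0113 0.0879] 79.05
diff t [0.5702 0.0294] [0.0102 0.0878] 79.01
[0.5702 0.0304 0.1758] 0.0021
disc w [ 0.5626 -0.0136] [0.1866 0.1875] 176.45
[ 0.4382 -0.0869]
[0.4765 0.1048]
[ 0.6497 -0.1303]
[0.6882 0.0631]
foot w [ 0.5497 -0.008 ] [0.0354 0.0173] 75.33
foot t [ 0.5492 -0.0088] [0.0348 0.0156] 74.5
mat w [ 0.4941 -0.2936] [0.2181 0.169 ] 3.9
green w bay [0.5564 0.2694] [0.08   0.0578] 0.06
```

Both views agree: diffuser at (0.570, 0.030) and reflector at (0.5525, -0.056), 88 mm apart as expected. Rig yaw is about -11°, disc centre (0.562, -0.0136), mat (0.494, -0.294) at yaw 3.8°. I'll take the reflector first.

Run:
```python
from h import *
from plan import chain
t=eyes.get_calibration("top");w=json.load(open("w1.json"))
for n,a,b in(("mat near +y",(147,100),(566,404)),("mat far +y",(235,319),(552,266)),("mat far -y",(90,357),(660,258)),("plate",(300,136),(485,366)),("green far -y rim",(670,243),(277,256)),("board far -y",(652,257),(286,254))):
    p,e=tri(w,np.array(a)*.64,t,np.array(b)*.64);print(n,p.round(4),e.round(4))
chain([(.5524,-.0562,.29,169),(.5524,-.0562,.214,169),(.5524,-.0562,.264,169),(.4521,-.3419,.264,169),(.4521,-.3419,.158,169)])
```

```text
mat near +y [ 0.3792 -0.2208 -0.0057] 0.0008
mat far +y [ 0.5963 -0.2041  0.0013] 0.0035
mat far -y [ 0.6108 -0.3786 -0.0086] 0.0028
plate [ 0.4364 -0.0972 -0.0245] 0.0059
green far -y rim [0.6    0.2249 0.0338] 0.0087
board far -y [0.6079 0.2115 0.0289] 0.0012
from [ 0.5514 -0.0173  0.36  ] 168.72
to (0.5524, -0.0562, 0.29, 169) -> [ 0.5524 -0.0562  0.29  ] 169.0
    ([-0.086, -0.379, 0.7], np.float64(-0.0008))
to (0.5524, -0.0562, 0.214, 169) -> [ 0.5524 -0.0562  0.214 ] 169.0
    ([-0.0, -0.0, 0.76], np.float64(0.0))
to (0.5524, -0.0562, 0.264, 169) -> [ 0.5524 -0.0562  0.264 ] 169.0
    ([-0.0, -0.0, -0.5], np.float64(0.0))
to (0.4521, -0.3419, 0.264, 169) -> [ 0.4521 -0.3419  0.264 ] 169.0
    ([0.146, -0.999, -0.0], np.float64(0.0))
    ([0.147, -0.998, -0.0], np.float64(0.0))
    ([0.146, -0.999, -0.0], np.float64(0.0))
to (0.4521, -0.3419, 0.158, 169) -> [ 0.4521 -0.3419  0.158 ] 169.0
    ([0.0, 0.0, 0.53], np.float64(0.0))
    ([0.0, 0.0, 0.53], np.float64(0.0))
```

Call:
send_rows([
  [[-0.02, -0.1, 0.2], [0, 0, -0.001]],
  [[-0.04, -0.2, 0.4], [0, 0, -0.001]],
  [[-0.06, -0.3, 0.55], [0, 0, -0.001]],
  [[-0.09, -0.38, 0.7], [0, 0, -0.001]],
  [[-0.09, -0.38, 0.7], [0, 0, -0.001]],
  [[-0.09, -0.38, 0.7], [0, 0, -0.001]],
  [[-0.09, -0.38, 0.7], [0, 0, -0.001]],
  [[-0.09, -0.38, 0.7], [0, 0, -0.001]],
  [[-0.09, -0.38, 0.7], [0, 0, -0.001]],
  [[-0.09, -0.38, 0.7], [0, 0, -0.001]],
])

```text
time: 7.7
tcp_pos: [0.5533, -0.0554, 0.2908]
eef_rot: [[-0.982, 0.188, 0.001], [0.188, 0.982, -0.0], [-0.001, 0.0, -1.0]]
ft_force: [0.7, -0.6, -0.4]
width: 1.001
gripper_force: 0.0
```

Call:
send_rows([
  [[0, 0, 0.12], [0, 0, 0]],
  [[0, 0, 0.24], [0, 0, 0]],
  [[0, 0, 0.36], [0, 0, 0]],
  [[0, 0, 0.48], [0, 0, 0]],
  [[0, 0, 0.6], [0, 0, 0]],
  [[0, 0, 0.7], [0, 0, 0]],
  [[0, 0, 0.76], [0, 0, 0]],
  [[0, 0, 0.76], [0, 0, 0]],
  [[0, 0, 0.76], [0, 0, 0]],
  [[0, 0, 0.76], [0, 0, 0]],
])

```text
time: 8.53
tcp_pos: [0.5534, -0.0559, 0.2146]
eef_rot: [[-0.982, 0.188, 0.001], [0.188, 0.982, -0.0], [-0.001, -0.0, -1.0]]
ft_force: [-0.2, -0.3, -0.4]
width: 1.002
gripper_force: 0.0
```

Call:
send_rows([
  [[0, 0, 0], [0, 0, 0]],
  [[0, 0, 0], [0, 0, 0]],
  [[0, 0, 0], [0, 0, 0]],
  [[0, 0, 0], [0, 0, 0]],
  [[0, 0, 0], [0, 0, 0]],
  [[0, 0, 0], [0, 0, 0]],
  [[0, 0, 0], [0, 0, 0]],
  [[0, 0, 0], [0, 0, 0]],
  [[0, 0, 0], [0, 0, 0]],
  [[0, 0, 0], [0, 0, 0]],
], grip=0, grip_force=40)

```text
time: 9.37
tcp_pos: [0.5531, -0.0558, 0.214]
eef_rot: [[-0.982, 0.188, 0.0], [0.188, 0.982, -0.0], [-0.0, 0.0, -1.0]]
ft_force: [1.0, 0.1, 2.1]
width: 0.131
gripper_force: 39.4
```

Gripped at about 11 mm, which matches the panel's thickness. Now I lift it and carry it to the mat.

Call:
send_rows([
  [[0, 0, -0.04], [0, 0, 0]],
  [[0, 0, -0.1], [0, 0, 0]],
  [[0, 0, -0.18], [0, 0, 0]],
  [[0, 0, -0.26], [0, 0, 0]],
  [[0, 0, -0.34], [0, 0, 0]],
  [[0, 0, -0.4], [0, 0, 0]],
  [[0, 0, -0.45], [0, 0, 0]],
  [[0, 0, -0.48], [0, 0, 0]],
  [[0, 0, -0.5], [0, 0, 0]],
  [[0, 0, -0.5], [0, 0, 0]],
])

```text
time: 10.2
tcp_pos: [0.5531, -0.0558, 0.2643]
eef_rot: [[-0.982, 0.188, 0.001], [0.188, 0.982, -0.0], [-0.001, -0.0, -1.0]]
ft_force: [1.3, 0.7, -1.5]
width: 0.135
gripper_force: 38.9
```

Call:
send_rows([
  [[0.01, -0.05, 0], [0, 0, 0]],
  [[0.02, -0.12, 0], [0, 0, 0]],
  [[0.03, -0.22, 0], [0, 0, 0]],
  [[0.05, -0.33, 0], [0, 0, 0]],
  [[0.07, -0.44, 0], [0, 0, 0]],
  [[0.08, -0.55, 0], [0, 0, 0]],
  [[0.1, -0.66, 0], [0, 0, 0]],
  [[0.12, -0.77, 0], [0, 0, 0]],
  [[0.13, -0.88, 0], [0, 0, 0]],
  [[0.15, -1, 0], [0, 0, 0]],
])

```text
time: 11.03
tcp_pos: [0.5191, -0.1523, 0.2639]
eef_rot: [[-0.982, 0.188, 0.0], [0.188, 0.982, 0.0], [-0.0, 0.0, -1.0]]
ft_force: [0.1, -0.2, -2.1]
width: 0.135
gripper_force: 38.9
```

Call:
send_rows([
  [[0.02, -0.1, 0], [0, 0, 0]],
  [[0.03, -0.2, 0], [0, 0, 0]],
  [[0.05, -0.3, 0], [0, 0, 0]],
  [[0.06, -0.4, 0], [0, 0, 0]],
  [[0.08, -0.5, 0], [0, 0, 0]],
  [[0.09, -0.6, 0], [0, 0, 0]],
  [[0.11, -0.7, 0], [0, 0, 0]],
  [[0.12, -0.8, 0], [0, 0, 0]],
  [[0.14, -0.9, 0], [0, 0, 0]],
  [[0.15, -1, 0], [0, 0, 0]],
])

```text
time: 11.87
tcp_pos: [0.4854, -0.2474, 0.2639]
eef_rot: [[-0.982, 0.188, -0.0], [0.188, 0.982, 0.0], [0.0, 0.0, -1.0]]
ft_force: [-0.8, -0.9, -3.1]
width: 0.133
gripper_force: 38.9
```

Call:
send_rows([
  [[0.02, -0.12, 0], [0, 0, 0]],
  [[0.04, -0.24, 0], [0, 0, 0]],
  [[0.06, -0.37, 0], [0, 0, 0]],
  [[0.07, -0.5, 0], [0, 0, 0]],
  [[0.09, -0.62, 0], [0, 0, 0]],
  [[0.11, -0.74, 0], [0, 0, 0]],
  [[0.13, -0.85, 0], [0, 0, 0]],
  [[0.14, -0.93, 0], [0, 0, 0]],
  [[0.15, -0.98, 0], [0, 0, 0]],
  [[0.15, -1, 0], [0, 0, 0]],
])

```text
time: 12.7
tcp_pos: [0.4519, -0.3428, 0.2638]
eef_rot: [[-0.982, 0.189, -0.0], [0.189, 0.982, 0.0], [0.0, 0.0, -1.0]]
ft_force: [-0.6, -0.0, -3.3]
width: 0.134
gripper_force: 39.0
```

Call:
send_rows([
  [[0, 0, 0.05], [0, 0, 0]],
  [[0, 0, 0.15], [0, 0, 0]],
  [[0, 0, 0.27], [0, 0, 0]],
  [[0, 0, 0.39], [0, 0, 0]],
  [[0, 0, 0.51], [0, 0, 0]],
  [[0, 0, 0.63], [0, 0, 0]],
  [[0, 0, 0.75], [0, 0, 0]],
  [[0, 0, 0.84], [0, 0, 0]],
  [[0, 0, 0.9], [0, 0, 0]],
  [[0, 0, 0.9], [0, 0, 0]],
])

```text
time: 13.53
tcp_pos: [0.4517, -0.3409, 0.1721]
eef_rot: [[-0.982, 0.188, -0.002], [0.188, 0.982, 0.002], [0.002, 0.002, -1.0]]
ft_force: [0.2, -0.7, -1.9]
width: 0.132
gripper_force: 38.9
```

Run:
```python
from h import *
s=arm.state();print(s['time'],s['tcp_pos'],s['ft_force'])
i=eyes.snapshot("scene");cv2.imwrite("pics/s2.png",cv2.resize(i[130:270,90:310],(792,504),interpolation=cv2.INTER_CUBIC))
```

```text
13.5333 [ 0.45171237 -0.34085481  0.172119  ] [ 0.17831428 -0.6836935  -1.93359915]
```

View pics/s2.png

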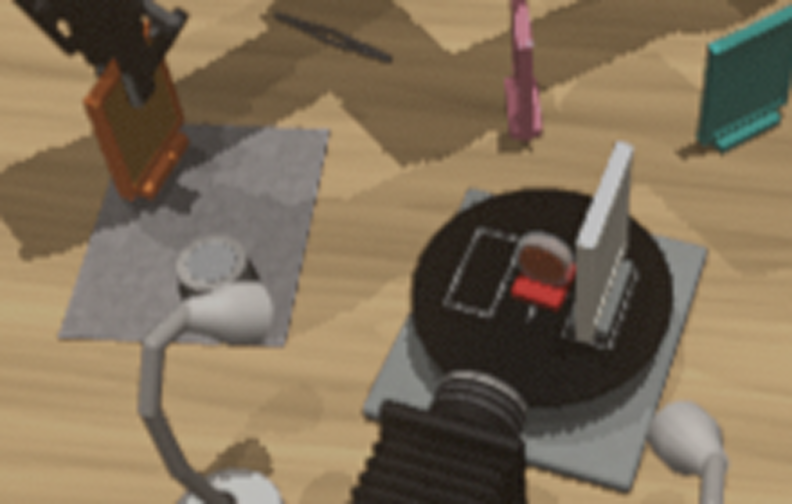

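The reflector hangs upright just over the mat (frame from about (90,95) to (185,120)), and the coin and diffuser are untouched. Now I lower it and release.

Call:
send_rows([
  [[0, 0, 0.03], [0, 0, 0]],
  [[0, 0, 0.06], [0, 0, 0]],
  [[0, 0, 0.09], [0, 0, 0]],
  [[0, 0, 0.12], [0, 0, 0]],
  [[0, 0, 0.14], [0, 0, 0]],
  [[0, 0, 0.15], [0, 0, 0]],
  [[0, 0, 0.16], [0, 0, 0]],
  [[0, 0, 0.165], [0, 0, 0]],
  [[0, 0, 0.165], [0, 0, 0]],
  [[0, 0, 0.165], [0, 0, 0]],
])

```text
time: 14.42
tcp_pos: [0.4523, -0.342, 0.1574]
eef_rot: [[-0.982, 0.188, 0.0], [0.188, 0.982, -0.0], [-0.0, -0.0, -1.0]]
ft_force: [-0.1, 0.7, -2.0]
width: 0.132
gripper_force: 39.0
```

Call:
send_rows([
  [[0, 0, 0], [0, 0, 0]],
  [[0, 0, 0], [0, 0, 0]],
  [[0, 0, 0], [0, 0, 0]],
  [[0, 0, 0], [0, 0, 0]],
  [[0, 0, 0], [0, 0, 0]],
  [[0, 0, 0], [0, 0, 0]],
  [[0, 0, 0], [0, 0, 0]],
  [[0, 0, 0], [0, 0, 0]],
  [[0, 0, 0], [0, 0, 0]],
  [[0, 0, 0], [0, 0, 0]],
], grip=0.5)

```text
time: 15.25
tcp_pos: [0.4523, -0.342, 0.1574]
eef_rot: [[-0.982, 0.188, -0.0], [0.188, 0.982, 0.0], [0.0, 0.0, -1.0]]
ft_force: [0.5, 1.1, -0.1]
width: 0.502
gripper_force: 0.0
```

Call:
send_rows([
  [[0, 0, -0.05], [0, 0, 0]],
  [[0, 0, -0.15], [0, 0, 0]],
  [[0, 0, -0.25], [0, 0, 0]],
  [[0, 0, -0.35], [0, 0, 0]],
  [[0, 0, -0.5], [0, 0, 0]],
  [[0, 0, -0.65], [0, 0, 0]],
  [[0, 0, -0.8], [0, 0, 0]],
  [[0, 0, -0.95], [0, 0, 0]],
  [[0, 0, -1], [0, 0, 0]],
  [[0, 0, -1], [0, 0, 0]],
])

```text
time: 16.08
tcp_pos: [0.4531, -0.3427, 0.2598]
eef_rot: [[-0.982, 0.188, 0.003], [0.188, 0.982, -0.003], [-0.004, -0.002, -1.0]]
ft_force: [0.6, -0.7, -1.5]
width: 0.5
gripper_force: 0.0
```

Run:
```python
from h import *
from plan import chain
i=eyes.snapshot("top");cv2.imwrite("pics/t2.png",i)
t=eyes.get_calibration("top")
m=mask(i,(5,120,150),(28,255,255),(330,150,450,270));cn=biggest(m);print(rect(t,cn,.123),cv2.contourArea(cn))
chain([(.5702,.0300,.29,169),(.5702,.0300,.214,169),(.5702,.0300,.289,169),(.4465,-.2571,.289,169),(.4465,-.2571,.158,169)])
```

```text
((0.4464302659034729, -0.2914920151233673), (0.006233307998627424, 0.01912863366305828), 87.06549835205078) 20.0
from [ 0.4526 -0.3423  0.2584] 169.14
to (0.5702, 0.03, 0.29, 169) -> [0.5702 0.03   0.29  ] 169.0
    ([-0.113, 0.969, -0.079], np.float64(0.0001))
    ([-0.113, 0.97, -0.079], np.float64(0.0001))
    ([-0.112, 0.97, -0.079], np.float64(0.0001))
    ([-0.112, 0.969, -0.079], np.float64(0.0001))
to (0.5702, 0.03, 0.214, 169) -> [0.5702 0.03   0.214 ] 169.0
    ([0.0, 0.0, 0.76], np.float64(0.0))
to (0.5702, 0.03, 0.289, 169) -> [0.5702 0.03   0.289 ] 169.0
    ([0.0, 0.0, -0.75], np.float64(0.0))
to (0.4465, -0.2571, 0.289, 169) -> [ 0.4465 -0.2571  0.289 ] 169.0
    ([0.167, -0.764, 0.0], np.float64(0.0))
    ([0.167, -0.763, 0.0], np.float64(0.0))
    ([0.166, -0.764, 0.0], np.float64(0.0))
    ([0.167, -0.763, 0.0], np.float64(0.0))
to (0.4465, -0.2571, 0.158, 169) -> [ 0.4465 -0.2571  0.158 ] 169.0
    ([-0.0, -0.0, 0.655], np.float64(0.0))
    ([-0.0, -0.0, 0.655], np.float64(0.0))
```

Call:
send_rows([
  [[-0.03, 0.25, -0.02], [0, 0, 0]],
  [[-0.06, 0.5, -0.04], [0, 0, 0]],
  [[-0.09, 0.75, -0.06], [0, 0, 0]],
  [[-0.11, 0.97, -0.08], [0, 0, 0]],
  [[-0.11, 0.97, -0.08], [0, 0, 0]],
  [[-0.11, 0.97, -0.08], [0, 0, 0]],
  [[-0.11, 0.97, -0.08], [0, 0, 0]],
  [[-0.11, 0.97, -0.08], [0, 0, 0]],
  [[-0.11, 0.97, -0.08], [0, 0, 0]],
  [[-0.11, 0.97, -0.08], [0, 0, 0]],
])

```text
time: 16.97
tcp_pos: [0.4811, -0.2495, 0.2651]
eef_rot: [[-0.982, 0.19, -0.0], [0.19, 0.982, 0.0], [0.0, 0.0, -1.0]]
ft_force: [0.9, -0.6, -0.8]
width: 0.501
gripper_force: 0.0
```

Call:
send_rows([
  [[-0.03, 0.25, -0.02], [0, 0, 0]],
  [[-0.06, 0.5, -0.04], [0, 0, 0]],
  [[-0.09, 0.75, -0.06], [0, 0, 0]],
  [[-0.11, 0.97, -0.08], [0, 0, 0]],
  [[-0.11, 0.97, -0.08], [0, 0, 0]],
  [[-0.11, 0.97, -0.08], [0, 0, 0]],
  [[-0.11, 0.97, -0.08], [0, 0, 0]],
  [[-0.11, 0.97, -0.08], [0, 0, 0]],
  [[-0.11, 0.97, -0.08], [0, 0, 0]],
  [[-0.11, 0.97, -0.08], [0, 0, 0]],
])

```text
time: 17.8
tcp_pos: [0.5102, -0.1564, 0.2733]
eef_rot: [[-0.982, 0.19, -0.0], [0.19, 0.982, -0.0], [0.0, -0.0, -1.0]]
ft_force: [-0.5, 0.2, -0.4]
width: 0.498
gripper_force: 0.0
```

Call:
send_rows([
  [[-0.03, 0.25, -0.02], [0, 0, 0]],
  [[-0.06, 0.5, -0.04], [0, 0, 0]],
  [[-0.09, 0.75, -0.06], [0, 0, 0]],
  [[-0.11, 0.97, -0.08], [0, 0, 0]],
  [[-0.11, 0.97, -0.08], [0, 0, 0]],
  [[-0.11, 0.97, -0.08], [0, 0, 0]],
  [[-0.11, 0.97, -0.08], [0, 0, 0]],
  [[-0.11, 0.97, -0.08], [0, 0, 0]],
  [[-0.11, 0.97, -0.08], [0, 0, 0]],
  [[-0.11, 0.97, -0.08], [0, 0, 0]],
])

```text
time: 18.63
tcp_pos: [0.5393, -0.0632, 0.2813]
eef_rot: [[-0.982, 0.19, -0.0], [0.19, 0.982, -0.0], [0.0, -0.0, -1.0]]
ft_force: [0.6, 0.2, 0.9]
width: 0.501
gripper_force: 0.0
```

Call:
send_rows([
  [[-0.03, 0.25, -0.02], [0, 0, 0]],
  [[-0.06, 0.5, -0.04], [0, 0, 0]],
  [[-0.09, 0.75, -0.06], [0, 0, 0]],
  [[-0.11, 0.97, -0.08], [0, 0, 0]],
  [[-0.11, 0.97, -0.08], [0, 0, 0]],
  [[-0.11, 0.97, -0.08], [0, 0, 0]],
  [[-0.11, 0.97, -0.08], [0, 0, 0]],
  [[-0.11, 0.97, -0.08], [0, 0, 0]],
  [[-0.11, 0.97, -0.08], [0, 0, 0]],
  [[-0.11, 0.97, -0.08], [0, 0, 0]],
])

```text
time: 19.47
tcp_pos: [0.5684, 0.03, 0.2894]
eef_rot: [[-0.982, 0.19, -0.0], [0.19, 0.982, -0.0], [0.0, -0.0, -1.0]]
ft_force: [-0.9, -0.0, 0.1]
width: 0.503
gripper_force: 0.0
```

Run:
```python
from h import *
from plan import chain
i=eyes.snapshot("top");cv2.imwrite("pics/t3.png",i)
t=eyes.get_calibration("top")
m=mask(i,(5,120,150),(28,255,255),(345,160,440,262));cn=biggest(m);print(rect(t,cn,.123),cv2.contourArea(cn))
cv2.imwrite("pics/t3b.png",cv2.resize(i[120:290,200:450],(800,544),interpolation=cv2.INTER_CUBIC))
chain([(.5702,.0300,.214,169)])
```

```text
((0.4521622657775879, -0.3431045413017273), (0.012398322112858295, 0.08986899256706238), 78.93809509277344) 195.5
from [0.5684 0.0301 0.2894] 169.08
to (0.5702, 0.03, 0.214, 169) -> [0.5701 0.03   0.214 ] 169.01
    ([-0.017, 0.002, 0.754], np.float64(0.0002))
```

View pics/t3b.png

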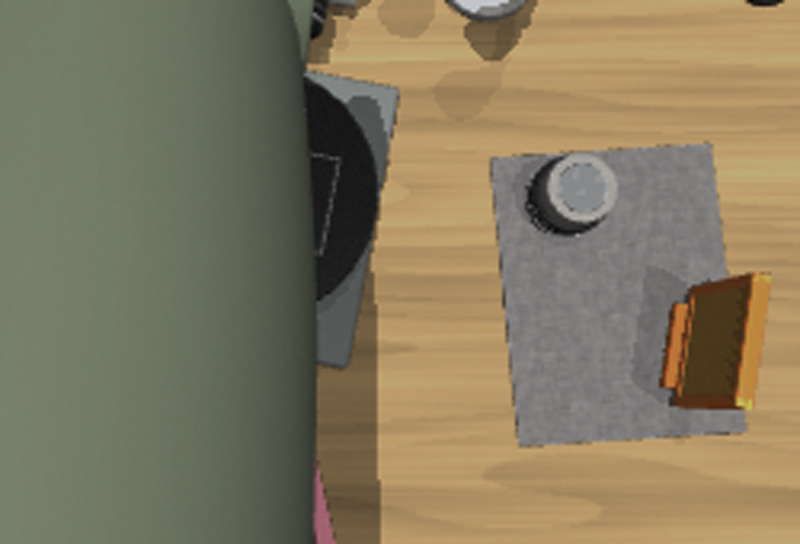

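The reflector stands upright on the mat (top edge (762,275)-(745,408)) at (0.452, -0.343), as planned. Now the diffuser.

Call:
send_rows([
  [[-0.02, 0, 0.12], [0, 0, 0]],
  [[-0.02, 0, 0.24], [0, 0, 0]],
  [[-0.02, 0, 0.36], [0, 0, 0]],
  [[-0.02, 0, 0.48], [0, 0, 0]],
  [[-0.02, 0, 0.6], [0, 0, 0]],
  [[-0.02, 0, 0.7], [0, 0, 0]],
  [[-0.02, 0, 0.75], [0, 0, 0]],
  [[-0.02, 0, 0.75], [0, 0, 0]],
  [[-0.02, 0, 0.75], [0, 0, 0]],
  [[-0.02, 0, 0.75], [0, 0, 0]],
])

```text
time: 20.35
tcp_pos: [0.571, 0.0304, 0.2151]
eef_rot: [[-0.982, 0.188, 0.001], [0.188, 0.982, -0.0], [-0.001, 0.0, -1.0]]
ft_force: [0.7, -0.1, -0.3]
width: 0.498
gripper_force: 0.0
```

Call:
send_rows([
  [[0, 0, 0], [0, 0, 0]],
  [[0, 0, 0], [0, 0, 0]],
  [[0, 0, 0], [0, 0, 0]],
  [[0, 0, 0], [0, 0, 0]],
  [[0, 0, 0], [0, 0, 0]],
  [[0, 0, 0], [0, 0, 0]],
  [[0, 0, 0], [0, 0, 0]],
  [[0, 0, 0], [0, 0, 0]],
  [[0, 0, 0], [0, 0, 0]],
  [[0, 0, 0], [0, 0, 0]],
], grip=0, grip_force=40)

```text
time: 21.18
tcp_pos: [0.5709, 0.0303, 0.215]
eef_rot: [[-0.982, 0.188, 0.001], [0.188, 0.982, -0.0], [-0.001, -0.0, -1.0]]
ft_force: [0.7, -1.0, 5.3]
width: 0.137
gripper_force: 41.0
```

Call:
send_rows([
  [[0, 0, -0.04], [0, 0, 0]],
  [[0, 0, -0.1], [0, 0, 0]],
  [[0, 0, -0.2], [0, 0, 0]],
  [[0, 0, -0.3], [0, 0, 0]],
  [[0, 0, -0.4], [0, 0, 0]],
  [[0, 0, -0.5], [0, 0, 0]],
  [[0, 0, -0.6], [0, 0, 0]],
  [[0, 0, -0.68], [0, 0, 0]],
  [[0, 0, -0.73], [0, 0, 0]],
  [[0, 0, -0.75], [0, 0, 0]],
])

```text
time: 22.02
tcp_pos: [0.5709, 0.0304, 0.2906]
eef_rot: [[-0.982, 0.188, 0.002], [0.188, 0.982, -0.0], [-0.002, 0.0, -1.0]]
ft_force: [0.2, 0.4, -2.9]
width: 0.135
gripper_force: 40.0
```

Call:
send_rows([
  [[0.01, -0.04, 0], [0, 0, 0]],
  [[0.02, -0.1, 0], [0, 0, 0]],
  [[0.03, -0.16, 0], [0, 0, 0]],
  [[0.05, -0.24, 0], [0, 0, 0]],
  [[0.07, -0.32, 0], [0, 0, 0]],
  [[0.09, -0.4, 0], [0, 0, 0]],
  [[0.11, -0.49, 0], [0, 0, 0]],
  [[0.13, -0.58, 0], [0, 0, 0]],
  [[0.15, -0.67, 0], [0, 0, 0]],
  [[0.17, -0.76, 0], [0, 0, 0]],
])

```text
time: 22.85
tcp_pos: [0.5391, -0.042, 0.2894]
eef_rot: [[-0.982, 0.189, 0.0], [0.189, 0.982, -0.0], [-0.0, -0.0, -1.0]]
ft_force: [-0.1, -0.2, -2.0]
width: 0.135
gripper_force: 40.0
```

Call:
send_rows([
  [[0.02, -0.08, 0], [0, 0, 0]],
  [[0.03, -0.15, 0], [0, 0, 0]],
  [[0.05, -0.23, 0], [0, 0, 0]],
  [[0.07, -0.3, 0], [0, 0, 0]],
  [[0.08, -0.38, 0], [0, 0, 0]],
  [[0.1, -0.46, 0], [0, 0, 0]],
  [[0.12, -0.53, 0], [0, 0, 0]],
  [[0.13, -0.61, 0], [0, 0, 0]],
  [[0.15, -0.68, 0], [0, 0, 0]],
  [[0.17, -0.76, 0], [0, 0, 0]],
])

```text
time: 23.68
tcp_pos: [0.5082, -0.113, 0.2894]
eef_rot: [[-0.982, 0.188, 0.0], [0.188, 0.982, 0.0], [-0.0, 0.0, -1.0]]
ft_force: [-0.6, 0.5, -1.6]
width: 0.141
gripper_force: 40.0
```

Call:
send_rows([
  [[0.02, -0.08, 0], [0, 0, 0]],
  [[0.03, -0.15, 0], [0, 0, 0]],
  [[0.05, -0.23, 0], [0, 0, 0]],
  [[0.07, -0.3, 0], [0, 0, 0]],
  [[0.08, -0.38, 0], [0, 0, 0]],
  [[0.1, -0.46, 0], [0, 0, 0]],
  [[0.12, -0.53, 0], [0, 0, 0]],
  [[0.13, -0.61, 0], [0, 0, 0]],
  [[0.15, -0.68, 0], [0, 0, 0]],
  [[0.17, -0.76, 0], [0, 0, 0]],
])

```text
time: 24.52
tcp_pos: [0.4772, -0.1845, 0.2894]
eef_rot: [[-0.982, 0.188, 0.0], [0.188, 0.982, 0.0], [-0.0, 0.0, -1.0]]
ft_force: [1.0, -0.3, -2.0]
width: 0.134
gripper_force: 40.0
```

Call:
send_rows([
  [[0.02, -0.09, 0], [0, 0, 0]],
  [[0.04, -0.18, 0], [0, 0, 0]],
  [[0.06, -0.28, 0], [0, 0, 0]],
  [[0.08, -0.38, 0], [0, 0, 0]],
  [[0.1, -0.47, 0], [0, 0, 0]],
  [[0.12, -0.56, 0], [0, 0, 0]],
  [[0.14, -0.64, 0], [0, 0, 0]],
  [[0.15, -0.71, 0], [0, 0, 0]],
  [[0.16, -0.75, 0], [0, 0, 0]],
  [[0.16, -0.76, 0], [0, 0, 0]],
])

```text
time: 25.35
tcp_pos: [0.4472, -0.2562, 0.2893]
eef_rot: [[-0.982, 0.189, -0.0], [0.189, 0.982, -0.0], [0.0, -0.0, -1.0]]
ft_force: [0.5, -0.1, -2.5]
width: 0.132
gripper_force: 40.0
```

Call:
send_rows([
  [[0, 0, 0.05], [0, 0, 0]],
  [[0, 0, 0.15], [0, 0, 0]],
  [[0, 0, 0.27], [0, 0, 0]],
  [[0, 0, 0.4], [0, 0, 0]],
  [[0, 0, 0.53], [0, 0, 0]],
  [[0, 0, 0.66], [0, 0, 0]],
  [[0, 0, 0.79], [0, 0, 0]],
  [[0, 0, 0.9], [0, 0, 0]],
  [[0, 0, 0.97], [0, 0, 0]],
  [[0, 0, 1], [0, 0, 0]],
])

```text
time: 26.18
tcp_pos: [0.4468, -0.2545, 0.1876]
eef_rot: [[-0.982, 0.188, -0.002], [0.188, 0.982, 0.002], [0.002, 0.001, -1.0]]
ft_force: [-0.2, -0.1, -2.4]
width: 0.134
gripper_force: 39.9
```

Run:
```python
from plan import chain
chain([(.4465,-.2571,.1575,169)])
```

```text
from [ 0.4468 -0.2545  0.1876] 169.18
to (0.4465, -0.2571, 0.1575, 169) -> [ 0.4465 -0.2571  0.1575] 169.0
    ([-0.002, -0.026, 0.301], np.float64(0.0005))
```

Call:
send_rows([
  [[0, 0, 0.05], [0, 0, 0]],
  [[0, 0, 0.1], [0, 0, 0]],
  [[0, 0, 0.15], [0, 0, 0]],
  [[0, 0, 0.2], [0, 0, 0]],
  [[0, 0, 0.25], [0, 0, 0]],
  [[0, 0, 0.28], [0, 0, 0]],
  [[0, 0, 0.3], [0, 0, 0]],
  [[0, 0, 0.32], [0, 0, 0]],
  [[0, 0, 0.32], [0, 0, 0]],
  [[0, 0, 0.32], [0, 0, 0]],
])

```text
time: 27.02
tcp_pos: [0.4475, -0.2556, 0.158]
eef_rot: [[-0.982, 0.188, 0.0], [0.188, 0.982, -0.001], [-0.0, -0.0, -1.0]]
ft_force: [-1.9, 1.4, 4.5]
width: 0.137
gripper_force: 40.9
```

Call:
send_rows([
  [[0, 0, 0], [0, 0, 0]],
  [[0, 0, 0], [0, 0, 0]],
  [[0, 0, 0], [0, 0, 0]],
  [[0, 0, 0], [0, 0, 0]],
  [[0, 0, 0], [0, 0, 0]],
  [[0, 0, 0], [0, 0, 0]],
  [[0, 0, 0], [0, 0, 0]],
  [[0, 0, 0], [0, 0, 0]],
  [[0, 0, 0], [0, 0, 0]],
  [[0, 0, 0], [0, 0, 0]],
], grip=0.5)

```text
time: 27.85
tcp_pos: [0.4475, -0.2555, 0.1573]
eef_rot: [[-0.982, 0.188, -0.0], [0.188, 0.982, 0.0], [0.0, 0.0, -1.0]]
ft_force: [-0.6, 0.4, 0.1]
width: 0.5
gripper_force: 0.0
```

Call:
send_rows([
  [[0, 0, -0.05], [0, 0, 0]],
  [[0, 0, -0.15], [0, 0, 0]],
  [[0, 0, -0.25], [0, 0, 0]],
  [[0, 0, -0.35], [0, 0, 0]],
  [[0, 0, -0.5], [0, 0, 0]],
  [[0, 0, -0.65], [0, 0, 0]],
  [[0, 0, -0.8], [0, 0, 0]],
  [[0, 0, -0.95], [0, 0, 0]],
  [[0, 0, -1], [0, 0, 0]],
  [[0, 0, -1], [0, 0, 0]],
])

```text
time: 28.68
tcp_pos: [0.4484, -0.2561, 0.2596]
eef_rot: [[-0.982, 0.188, 0.003], [0.188, 0.982, -0.003], [-0.004, -0.002, -1.0]]
ft_force: [0.0, 0.8, -0.3]
width: 0.501
gripper_force: 0.0
```

Run:
```python
from h import *
from plan import chain
i=eyes.snapshot("scene");cv2.imwrite("pics/s3.png",cv2.resize(i[130:270,90:310],(792,504),interpolation=cv2.INTER_CUBIC))
# copper coin needs tool y along rig x -> yaw 79 ; view pose first
chain([(.50,-.15,.30,124),(.562,-.0136,.30,79)])
```

```text
from [ 0.4478 -0.2558  0.2584] 169.15
to (0.5, -0.15, 0.3, 124) -> [ 0.5  -0.15  0.3 ] 124.0
    ([-0.157, 0.569, -0.208], np.float64(0.0627))
    ([0.074, 0.584, -0.208], np.float64(0.0627))
to (0.562, -0.0136, 0.3, 79) -> [ 0.562  -0.0136  0.3   ] 79.0
    ([0.392, 0.639, -0.0], np.float64(0.0625))
    ([0.606, 0.44, -0.0], np.float64(0.0625))
```

View pics/s3.png

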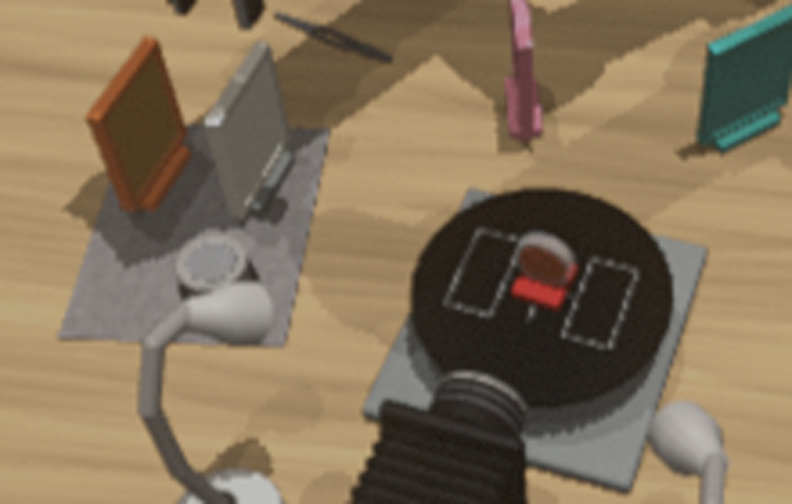

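Both panels stand upright on the mat (tops (150,40) and (262,45)), and the copper coin is alone at the disc's centre, about (545,270). I turn the tool a quarter for the coin.

Call:
send_rows([
  [[-0.04, 0.14, -0.08], [0, 0, 0.015]],
  [[-0.08, 0.28, -0.15], [0, 0, 0.03]],
  [[-0.12, 0.42, -0.21], [0, 0, 0.045]],
  [[-0.16, 0.57, -0.21], [0, 0, 0.063]],
  [[-0.16, 0.57, -0.21], [0, 0, 0.063]],
  [[-0.16, 0.57, -0.21], [0, 0, 0.063]],
  [[-0.16, 0.57, -0.21], [0, 0, 0.063]],
  [[-0.16, 0.57, -0.21], [0, 0, 0.063]],
  [[-0.16, 0.57, -0.21], [0, 0, 0.063]],
  [[-0.16, 0.57, -0.21], [0, 0, 0.063]],
])

```text
time: 29.57
tcp_pos: [0.4736, -0.203, 0.2782]
eef_rot: [[-0.833, 0.553, -0.0], [0.553, 0.833, 0.0], [0.0, -0.0, -1.0]]
ft_force: [0.3, -0.7, 0.4]
width: 0.499
gripper_force: 0.0
```

Call:
send_rows([
  [[0.02, 0.15, -0.05], [0, 0, 0.015]],
  [[0.04, 0.3, -0.1], [0, 0, 0.03]],
  [[0.06, 0.45, -0.15], [0, 0, 0.045]],
  [[0.07, 0.58, -0.21], [0, 0, 0.063]],
  [[0.07, 0.58, -0.21], [0, 0, 0.063]],
  [[0.07, 0.58, -0.21], [0, 0, 0.063]],
  [[0.07, 0.58, -0.21], [0, 0, 0.063]],
  [[0.07, 0.58, -0.21], [0, 0, 0.063]],
  [[0.07, 0.58, -0.21], [0, 0, 0.063]],
  [[0.07, 0.58, -0.21], [0, 0, 0.063]],
])

```text
time: 30.4
tcp_pos: [0.4998, -0.1508, 0.2991]
eef_rot: [[-0.556, 0.831, -0.001], [0.831, 0.556, 0.0], [0.0, -0.0, -1.0]]
ft_force: [-0.0, -0.1, -0.2]
width: 0.497
gripper_force: 0.0
```

Call:
send_rows([
  [[0.1, 0.16, 0], [0, 0, 0.015]],
  [[0.2, 0.32, 0], [0, 0, 0.03]],
  [[0.3, 0.48, 0], [0, 0, 0.045]],
  [[0.39, 0.64, 0], [0, 0, 0.062]],
  [[0.39, 0.64, 0], [0, 0, 0.062]],
  [[0.39, 0.64, 0], [0, 0, 0.062]],
  [[0.39, 0.64, 0], [0, 0, 0.062]],
  [[0.39, 0.64, 0], [0, 0, 0.062]],
  [[0.39, 0.64, 0], [0, 0, 0.062]],
  [[0.39, 0.64, 0], [0, 0, 0.062]],
])

```text
time: 31.23
tcp_pos: [0.5314, -0.083, 0.2994]
eef_rot: [[-0.198, 0.98, -0.0], [0.98, 0.198, -0.0], [-0.0, -0.0, -1.0]]
ft_force: [0.4, 0.6, 0.1]
width: 0.5
gripper_force: 0.0
```

Call:
send_rows([
  [[0.15, 0.11, 0], [0, 0, 0.015]],
  [[0.3, 0.22, 0], [0, 0, 0.03]],
  [[0.45, 0.33, 0], [0, 0, 0.045]],
  [[0.6, 0.44, 0], [0, 0, 0.062]],
  [[0.6, 0.44, 0], [0, 0, 0.062]],
  [[0.6, 0.44, 0], [0, 0, 0.062]],
  [[0.6, 0.44, 0], [0, 0, 0.062]],
  [[0.6, 0.44, 0], [0, 0, 0.062]],
  [[0.6, 0.44, 0], [0, 0, 0.062]],
  [[0.6, 0.44, 0], [0, 0, 0.062]],
])

```text
time: 32.07
tcp_pos: [0.5626, -0.0155, 0.2995]
eef_rot: [[0.189, 0.982, 0.0], [0.982, -0.189, -0.0], [-0.0, 0.0, -1.0]]
ft_force: [0.3, -0.4, 0.1]
width: 0.505
gripper_force: 0.0
```

Run:
```python
from h import *
from plan import chain
c=eyes.get_calibration("wrist");json.dump({k:(np.array(v).tolist()) for k,v in c.items()},open("w2.json","w"))
i=eyes.snapshot("wrist");cv2.imwrite("pics/w2.png",i);cv2.imwrite("pics/w2b.png",cv2.resize(i,(800,600),interpolation=cv2.INTER_CUBIC))
m=mask(i,(0,150,80),(8,255,255))|mask(i,(172,150,80),(180,255,255));cn=biggest(m);print("foot",rect(c,cn,.07),cv2.boundingRect(cn))
print("proj of disc centre z.06",proj(c,(.562,-.0136,.06)),"coin top",proj(c,(.562,-.0136,.112)))
chain([(.562,-.0136,.25,79)])
```

```text
foot ((0.5491535067558289, -0.007853427901864052), (0.037047065794467926, 0.016040677204728127), 75.11261749267578) (236, 154, 17, 33)
proj of disc centre z.06 [256.14714287 170.96199628] coin top [256.10145707 183.58340862]
from [ 0.5627 -0.0154  0.2994] 79.11
to (0.562, -0.0136, 0.25, 79) -> [ 0.562  -0.0136  0.25  ] 79.0
    ([0.016, -0.01, 0.494], np.float64(0.0003))
```

View pics/w2b.png

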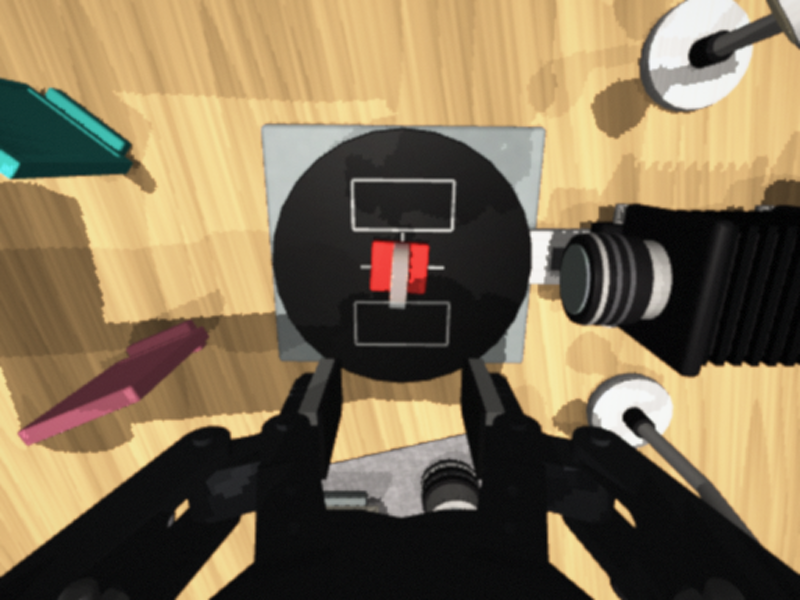

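The disc is clear, with the cross at (402,267). The red foot runs (370,240)-(429,294) and the capsule at (400,275) is turned about 4°, so the coin is on the centre. I go down and grip it.

Call:
send_rows([
  [[0.01, 0, 0.15], [0, 0, 0.005]],
  [[0.02, -0.01, 0.3], [0, 0, 0.01]],
  [[0.02, -0.01, 0.45], [0, 0, 0.01]],
  [[0.02, -0.01, 0.6], [0, 0, 0.01]],
  [[0.02, -0.01, 0.75], [0, 0, 0.01]],
  [[0.02, -0.01, 0.87], [0, 0, 0.01]],
  [[0.02, -0.01, 0.95], [0, 0, 0.01]],
  [[0.02, -0.01, 0.99], [0, 0, 0.01]],
  [[0.02, -0.01, 0.99], [0, 0, 0.01]],
  [[0.02, -0.01, 0.99], [0, 0, 0.01]],
])

```text
time: 32.95
tcp_pos: [0.5624, -0.0127, 0.2007]
eef_rot: [[0.25, 0.968, 0.0], [0.968, -0.25, -0.0], [0.0, 0.0, -1.0]]
ft_force: [-0.5, 0.3, 1.6]
width: 0.501
gripper_force: 0.0
```

Call:
send_rows([
  [[0, 0, 0.1], [0, 0, 0]],
  [[0, 0, 0.2], [0, 0, 0]],
  [[0, 0, 0.3], [0, 0, 0]],
  [[0, 0, 0.4], [0, 0, 0]],
  [[0, 0, 0.46], [0, 0, 0]],
  [[0, 0, 0.49], [0, 0, 0]],
  [[0, 0, 0.5], [0, 0, 0]],
  [[0, 0, 0.5], [0, 0, 0]],
  [[0, 0, 0.5], [0, 0, 0]],
  [[0, 0, 0.5], [0, 0, 0]],
])

```text
time: 33.78
tcp_pos: [0.5626, -0.0127, 0.1509]
eef_rot: [[0.25, 0.968, 0.001], [0.968, -0.25, -0.0], [0.0, 0.001, -1.0]]
ft_force: [0.0, -0.8, 0.2]
width: 0.499
gripper_force: 0.0
```

Call:
send_rows([
  [[0, 0, 0], [0, 0, 0]],
  [[0, 0, 0], [0, 0, 0]],
  [[0, 0, 0], [0, 0, 0]],
  [[0, 0, 0], [0, 0, 0]],
  [[0, 0, 0], [0, 0, 0]],
  [[0, 0, 0], [0, 0, 0]],
  [[0, 0, 0], [0, 0, 0]],
  [[0, 0, 0], [0, 0, 0]],
  [[0, 0, 0], [0, 0, 0]],
  [[0, 0, 0], [0, 0, 0]],
], grip=0, grip_force=30)

```text
time: 34.62
tcp_pos: [0.5625, -0.0127, 0.1507]
eef_rot: [[0.25, 0.968, 0.001], [0.968, -0.25, -0.0], [0.0, 0.001, -1.0]]
ft_force: [-0.2, 0.4, 4.5]
width: 0.116
gripper_force: 31.6
```

Run:
```python
from h import *
from plan import chain
t=eyes.get_calibration("top");i=cv2.imread("pics/top0.png")
f=lambda r,lo,hi,z:rect(t,biggest(mask(i,lo,hi,r)),z)
print("right bay", f((149,160,185,210),(45,80,30),(80,255,255),.015),"yellow",f((110,160,150,210),(22,120,120),(34,255,255),.025))
w=json.load(open("w1.json"));iw=cv2.imread("pics/w1.png")
print("bay w",rect(w,biggest(mask(iw,(45,80,30),(80,255,255),(425,85,476,160))),.015))
# heights: bay floor corners in both views (800-scale): near -y, far -y
for a,b in(((672,240),(271,316)),((741,225),(236,316)),((671,149),(275,264))):
    pass
chain([(.562,-.0136,.24,75),(.556,.24,.24,90),(.556,.24,.12,90)])
```

```text
right bay ((0.5560244917869568, 0.266817182302475), (0.08078156411647797, 0.05899859219789505), 1.8700268268585205) yellow ((0.5454970002174377, 0.3325091004371643), (0.015236470848321915, 0.03202727809548378), 4.7925262451171875)
bay w ((0.5565556287765503, 0.270097017288208), (0.08023879677057266, 0.05792001262307167), 0.05892852321267128)
from [ 0.5625 -0.0127  0.1507] 75.54
to (0.562, -0.0136, 0.24, 75) -> [ 0.562  -0.0136  0.24  ] 75.0
    ([-0.01, -0.002, -0.893], np.float64(0.0015))
to (0.556, 0.24, 0.24, 90) -> [0.556 0.24  0.24 ] 90.01
    ([0.811, -0.238, 0.0], np.float64(-0.0139))
    ([0.829, -0.167, 0.0], np.float64(-0.0139))
    ([0.841, -0.093, 0.0], np.float64(-0.0139))
to (0.556, 0.24, 0.12, 90) -> [0.556 0.24  0.12 ] 90.01
    ([-0.0, -0.0, 0.6], np.float64(0.0))
    ([-0.0, -0.0, 0.6], np.float64(0.0))
```

Run:
```python
from plan import chain
chain([(.5625,-.0127,.23,75.5),(.556,.267,.23,90),(.556,.267,.115,90)])
```

```text
from [ 0.5625 -0.0127  0.1507] 75.54
to (0.5625, -0.0127, 0.23, 75.5) -> [ 0.5625 -0.0127  0.23  ] 75.51
    ([-0.0, 0.0, -0.793], np.float64(0.0001))
to (0.556, 0.267, 0.23, 90) -> [0.556 0.267 0.23 ] 89.98
    ([0.897, -0.254, 0.0], np.float64(-0.0134))
    ([0.915, -0.178, 0.0], np.float64(-0.0134))
    ([0.928, -0.1, 0.0], np.float64(-0.0134))
to (0.556, 0.267, 0.115, 90) -> [0.556 0.267 0.115] 89.98
    ([-0.0, -0.0, 0.575], np.float64(-0.0))
    ([-0.0, -0.0, 0.575], np.float64(-0.0))
```

Call:
send_rows([
  [[0, 0, -0.04], [0, 0, 0]],
  [[0, 0, -0.1], [0, 0, 0]],
  [[0, 0, -0.2], [0, 0, 0]],
  [[0, 0, -0.3], [0, 0, 0]],
  [[0, 0, -0.4], [0, 0, 0]],
  [[0, 0, -0.5], [0, 0, 0]],
  [[0, 0, -0.6], [0, 0, 0]],
  [[0, 0, -0.7], [0, 0, 0]],
  [[0, 0, -0.77], [0, 0, 0]],
  [[0, 0, -0.8], [0, 0, 0]],
])

```text
time: 35.45
tcp_pos: [0.5628, -0.0127, 0.232]
eef_rot: [[0.25, 0.968, 0.002], [0.968, -0.25, -0.0], [0.0, 0.002, -1.0]]
ft_force: [0.6, -0.0, -0.4]
width: 0.102
gripper_force: 30.8
```

Call:
send_rows([
  [[0.04, -0.01, 0], [0, 0, -0.001]],
  [[0.1, -0.03, 0], [0, 0, -0.002]],
  [[0.18, -0.05, 0], [0, 0, -0.003]],
  [[0.28, -0.08, 0], [0, 0, -0.004]],
  [[0.38, -0.11, 0], [0, 0, -0.005]],
  [[0.48, -0.14, 0], [0, 0, -0.007]],
  [[0.58, -0.17, 0], [0, 0, -0.009]],
  [[0.69, -0.2, 0], [0, 0, -0.01]],
  [[0.79, -0.22, 0], [0, 0, -0.012]],
  [[0.9, -0.25, 0], [0, 0, -0.013]],
])

```text
time: 36.28
tcp_pos: [0.5606, 0.082, 0.2304]
eef_rot: [[0.169, 0.986, 0.0], [0.986, -0.169, -0.0], [-0.0, 0.0, -1.0]]
ft_force: [-0.5, 0.5, -0.7]
width: 0.116
gripper_force: 30.8
```

Call:
send_rows([
  [[0.1, -0.02, 0], [0, 0, -0.001]],
  [[0.19, -0.04, 0], [0, 0, -0.002]],
  [[0.28, -0.05, 0], [0, 0, -0.003]],
  [[0.37, -0.07, 0], [0, 0, -0.005]],
  [[0.46, -0.09, 0], [0, 0, -0.006]],
  [[0.55, -0.11, 0], [0, 0, -0.008]],
  [[0.64, -0.12, 0], [0, 0, -0.009]],
  [[0.73, -0.14, 0], [0, 0, -0.011]],
  [[0.82, -0.16, 0], [0, 0, -0.012]],
  [[0.92, -0.18, 0], [0, 0, -0.014]],
])

```text
time: 37.12
tcp_pos: [0.5583, 0.1753, 0.2304]
eef_rot: [[0.082, 0.997, -0.0], [0.997, -0.082, -0.0], [-0.0, -0.0, -1.0]]
ft_force: [0.1, -0.0, -1.3]
width: 0.113
gripper_force: 30.8
```

Call:
send_rows([
  [[0.1, -0.01, 0], [0, 0, -0.001]],
  [[0.2, -0.02, 0], [0, 0, -0.003]],
  [[0.31, -0.03, 0], [0, 0, -0.004]],
  [[0.42, -0.05, 0], [0, 0, -0.006]],
  [[0.53, -0.06, 0], [0, 0, -0.008]],
  [[0.64, -0.07, 0], [0, 0, -0.009]],
  [[0.75, -0.08, 0], [0, 0, -0.011]],
  [[0.85, -0.09, 0], [0, 0, -0.012]],
  [[0.91, -0.1, 0], [0, 0, -0.013]],
  [[0.93, -0.1, 0], [0, 0, -0.013]],
])

```text
time: 37.95
tcp_pos: [0.5559, 0.2693, 0.2303]
eef_rot: [[-0.001, 1.0, -0.0], [1.0, 0.001, 0.0], [0.0, -0.0, -1.0]]
ft_force: [-0.4, 0.1, -0.8]
width: 0.112
gripper_force: 30.8
```

Run:
```python
from h import *
from plan import chain
c=eyes.get_calibration("wrist");json.dump({k:(np.array(v).tolist()) for k,v in c.items()},open("w3.json","w"))
i=eyes.snapshot("wrist");cv2.imwrite("pics/w3.png",i);cv2.imwrite("pics/w3b.png",cv2.resize(i,(800,600),interpolation=cv2.INTER_CUBIC))
print("proj target floor",proj(c,(.556,.267,.015))*1.5625,"divider",proj(c,(.556,.301,.024))*1.5625)
chain([(.556,.267,.115,90)])
```

```text
proj target floor [401.75254707 281.3684885 ] divider [401.87093005 233.49875186]
from [0.556  0.269  0.2303] 90.01
to (0.556, 0.267, 0.115, 90) -> [0.556 0.267 0.115] 90.01
    ([-0.01, 0.0, 0.576], np.float64(0.0))
    ([-0.01, 0.0, 0.577], np.float64(0.0))
```

View pics/w3b.png

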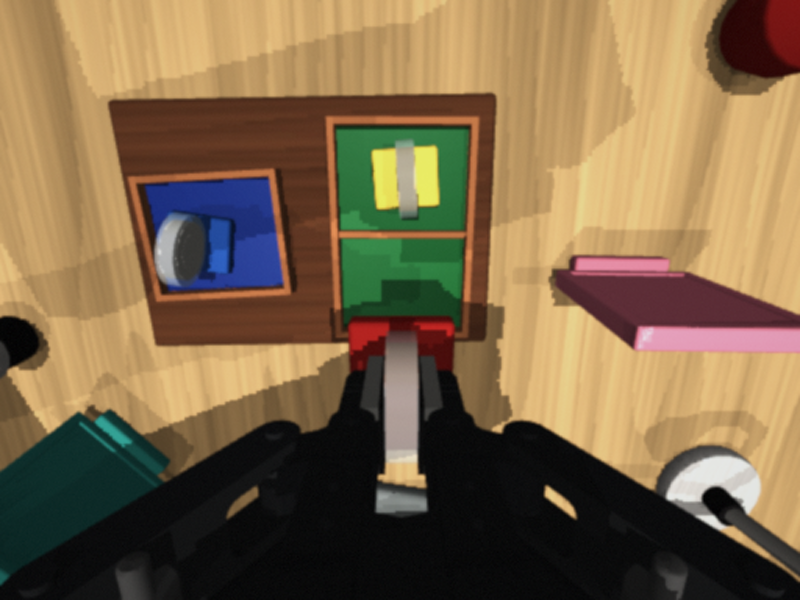

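The copper coin hangs level over the empty bay. The divider is at (400,235), predicted at (402,233.5); brass is at (405,178) and silver at (195,250). I lower it.

Call:
send_rows([
  [[-0.01, 0, 0.06], [0, 0, 0]],
  [[-0.02, 0, 0.16], [0, 0, 0]],
  [[-0.02, 0, 0.28], [0, 0, 0]],
  [[-0.03, 0, 0.4], [0, 0, 0]],
  [[-0.03, 0, 0.52], [0, 0, 0]],
  [[-0.03, 0, 0.64], [0, 0, 0]],
  [[-0.03, 0, 0.76], [0, 0, 0]],
  [[-0.03, 0, 0.88], [0, 0, 0]],
  [[-0.03, 0, 0.96], [0, 0, 0]],
  [[-0.03, 0, 1], [0, 0, 0]],
])

```text
time: 38.83
tcp_pos: [0.5552, 0.2642, 0.1284]
eef_rot: [[0.002, 1.0, -0.002], [1.0, -0.002, -0.001], [-0.001, -0.002, -1.0]]
ft_force: [0.1, -0.6, -1.7]
width: 0.112
gripper_force: 30.8
```

Call:
send_rows([
  [[0, 0, 0.04], [0, 0, 0]],
  [[0, 0, 0.08], [0, 0, 0]],
  [[0, 0, 0.12], [0, 0, 0]],
  [[0, 0, 0.15], [0, 0, 0]],
  [[0, 0, 0.18], [0, 0, 0]],
  [[0, 0, 0.2], [0, 0, 0]],
  [[0, 0, 0.21], [0, 0, 0]],
  [[0, 0, 0.22], [0, 0, 0]],
  [[0, 0, 0.22], [0, 0, 0]],
  [[0, 0, 0.22], [0, 0, 0]],
])

```text
time: 39.67
tcp_pos: [0.5562, 0.265, 0.1085]
eef_rot: [[0.001, 1.0, 0.0], [1.0, -0.001, 0.0], [0.0, 0.0, -1.0]]
ft_force: [0.1, -0.1, -0.5]
width: 0.109
gripper_force: 30.8
```

Call:
send_rows([
  [[0, 0, 0.005], [0, 0, 0]],
  [[0, 0, 0.01], [0, 0, 0]],
  [[0, 0, 0.015], [0, 0, 0]],
  [[0, 0, 0.02], [0, 0, 0]],
  [[0, 0, 0.025], [0, 0, 0]],
  [[0, 0, 0.025], [0, 0, 0]],
  [[0, 0, 0.028], [0, 0, 0]],
  [[0, 0, 0.028], [0, 0, 0]],
  [[0, 0, 0.028], [0, 0, 0]],
  [[0, 0, 0.028], [0, 0, 0]],
])

```text
time: 40.5
tcp_pos: [0.5561, 0.265, 0.1056]
eef_rot: [[0.001, 1.0, -0.0], [1.0, -0.001, 0.0], [0.0, -0.0, -1.0]]
ft_force: [1.3, -0.6, -0.0]
width: 0.112
gripper_force: 30.8
```

Run:
```python
from h import *
w=json.load(open("w3.json"));i=cv2.imread("pics/w3.png");t=eyes.get_calibration("top");it=cv2.imread("pics/top0.png")
S=.64
# tray_next corners in w3 (800 scale), at rim z .024
for p in((130,178),(275,170),(291,293),(158,301)):print("rim",plane(w,np.array(p)*S,.024).round(4))
# foot corners of silver in w3: lighter blue
print(cv2.cvtColor(i,cv2.COLOR_BGR2HSV)[int(250*S),int(220*S)],cv2.cvtColor(i,cv2.COLOR_BGR2HSV)[int(220*S),int(255*S)],cv2.cvtColor(it,cv2.COLOR_BGR2HSV)[int(364*S),int(232*S)],cv2.cvtColor(it,cv2.COLOR_BGR2HSV)[int(350*S),int(215*S)])
cr=np.hstack([cv2.resize(i[105:200,75:195],(480,380),interpolation=cv2.INTER_CUBIC),cv2.resize(it[212:260,125:165],(316,380),interpolation=cv2.INTER_CUBIC)])
cv2.imwrite("pics/silver.png",cr)
```

```text
rim [0.3894 0.3349 0.024 ]
rim [0.4786 0.3397 0.024 ]
rim [0.4826 0.2614 0.024 ]
rim [0.3936 0.2558 0.024 ]
[110 194 187] [114 192 122] [109 173 172] [114 155 143]
```

View pics/silver.png

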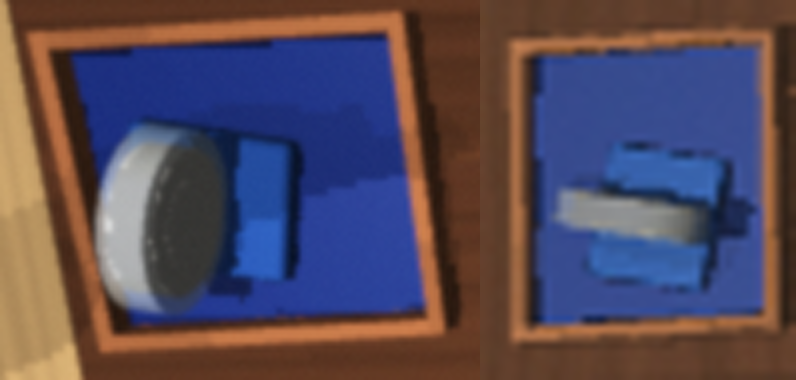

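In both crops silver's foot is turned about -8°; its corners in the top view (right panel) are (612,145), (727,155), (590,270) and (703,288). The copper coin is on the floor of the bay at the expected height, so I release it.

Call:
send_rows([
  [[0, 0, 0], [0, 0, 0]],
  [[0, 0, 0], [0, 0, 0]],
  [[0, 0, 0], [0, 0, 0]],
  [[0, 0, 0], [0, 0, 0]],
  [[0, 0, 0], [0, 0, 0]],
  [[0, 0, 0], [0, 0, 0]],
  [[0, 0, 0], [0, 0, 0]],
  [[0, 0, 0], [0, 0, 0]],
  [[0, 0, 0], [0, 0, 0]],
  [[0, 0, 0], [0, 0, 0]],
], grip=0.5)

```text
time: 41.33
tcp_pos: [0.5561, 0.265, 0.1056]
eef_rot: [[0.001, 1.0, -0.0], [1.0, -0.001, 0.0], [0.0, -0.0, -1.0]]
ft_force: [-0.2, 0.4, -0.4]
width: 0.504
gripper_force: 0.0
```

Call:
send_rows([
  [[0, 0, -0.05], [0, 0, 0]],
  [[0, 0, -0.15], [0, 0, 0]],
  [[0, 0, -0.3], [0, 0, 0]],
  [[0, 0, -0.45], [0, 0, 0]],
  [[0, 0, -0.6], [0, 0, 0]],
  [[0, 0, -0.75], [0, 0, 0]],
  [[0, 0, -0.9], [0, 0, 0]],
  [[0, 0, -1], [0, 0, 0]],
  [[0, 0, -1], [0, 0, 0]],
  [[0, 0, -1], [0, 0, 0]],
])

```text
time: 42.17
tcp_pos: [0.5565, 0.2651, 0.2064]
eef_rot: [[0.001, 1.0, 0.002], [1.0, -0.001, 0.001], [0.001, 0.002, -1.0]]
ft_force: [-0.6, -0.2, -0.6]
width: 0.502
gripper_force: 0.0
```

Run:
```python
from h import *
from plan import chain
t=eyes.get_calibration("top");w=json.load(open("w3.json"));S=.64
g=lambda x,y:np.array([125+(x-480)/7.9,212+y/7.9])
F=[plane(t,g(*p),.025)[:2] for p in((612,145),(727,155),(703,288),(590,270))];print(np.round(F,4),np.mean(F,0))
# capsule top ridge centre in top view vs w3
a=g(630,215);b=np.array([75+140/4,105+220/4])
p,e=tri(t,a,w,b);print("capsule",p.round(4),e.round(4))
# foot right-front corners shared: w3 (298,140)->near(+x,+y)?,(290,278)->(+x,-y)
for a,b in((g(612,145),(298,140)),(g(727,155),(290,278))):
    p,e=tri(t,a,w,np.array([75+b[0]/4,105+b[1]/4]));print("foot corner",p.round(4),e.round(4))
i=eyes.snapshot("scene");cv2.imwrite("pics/s4.png",i)
ct=np.mean(F,0)
chain([(ct[0],ct[1],.20,81.5),(ct[0],ct[1],.106,81.5)])
```

```text
[[0.4452 0.3058]
 [0.4423 0.271 ]
 [0.4028 0.2767]
 [0.408  0.3108]] [0.42458067 0.29107887]
capsule [0.4227 0.2937 0.0482] 0.0042
foot corner [0.4459 0.3092 0.0139] 0.0008
foot corner [0.4421 0.2734 0.0179] 0.0011
from [0.5559 0.2649 0.2054] 89.94
to (np.float64(0.42458067276264566), np.float64(0.29107887353934064), 0.2, 81.5) -> [0.4246 0.2911 0.2   ] 81.52
    ([0.13, -0.657, 0.027], np.float64(0.0117))
    ([0.082, -0.664, 0.027], np.float64(0.0117))
to (np.float64(0.42458067276264566), np.float64(0.29107887353934064), 0.106, 81.5) -> [0.4246 0.291  0.106 ] 81.48
    ([-0.001, -0.0, 0.94], np.float64(0.0001))
```

Call:
send_rows([
  [[0.04, -0.2, 0.03], [0, 0, 0.004]],
  [[0.08, -0.4, 0.03], [0, 0, 0.008]],
  [[0.13, -0.66, 0.03], [0, 0, 0.012]],
  [[0.13, -0.66, 0.03], [0, 0, 0.012]],
  [[0.13, -0.66, 0.03], [0, 0, 0.012]],
  [[0.13, -0.66, 0.03], [0, 0, 0.012]],
  [[0.13, -0.66, 0.03], [0, 0, 0.012]],
  [[0.13, -0.66, 0.03], [0, 0, 0.012]],
  [[0.13, -0.66, 0.03], [0, 0, 0.012]],
  [[0.13, -0.66, 0.03], [0, 0, 0.012]],
])

```text
time: 43.05
tcp_pos: [0.4906, 0.2779, 0.2024]
eef_rot: [[0.077, 0.997, 0.0], [0.997, -0.077, -0.0], [-0.0, 0.0, -1.0]]
ft_force: [-0.5, -0.9, 0.2]
width: 0.505
gripper_force: 0.0
```

Call:
send_rows([
  [[0.03, -0.2, 0.03], [0, 0, 0.004]],
  [[0.06, -0.4, 0.03], [0, 0, 0.008]],
  [[0.09, -0.66, 0.03], [0, 0, 0.012]],
  [[0.09, -0.66, 0.03], [0, 0, 0.012]],
  [[0.09, -0.66, 0.03], [0, 0, 0.012]],
  [[0.09, -0.66, 0.03], [0, 0, 0.012]],
  [[0.09, -0.66, 0.03], [0, 0, 0.012]],
  [[0.09, -0.66, 0.03], [0, 0, 0.012]],
  [[0.09, -0.66, 0.03], [0, 0, 0.012]],
  [[0.09, -0.66, 0.03], [0, 0, 0.012]],
])

```text
time: 43.88
tcp_pos: [0.4254, 0.2919, 0.1995]
eef_rot: [[0.152, 0.988, 0.0], [0.988, -0.152, 0.0], [0.0, 0.0, -1.0]]
ft_force: [-0.8, 1.1, 0.2]
width: 0.499
gripper_force: 0.0
```

Run:
```python
from h import *
from plan import chain
c=eyes.get_calibration("wrist");i=eyes.snapshot("wrist")
cv2.imwrite("pics/w4b.png",cv2.resize(i,(800,600),interpolation=cv2.INTER_CUBIC))
print(proj(c,(.4245,.2915,.025))*1.5625,proj(c,(.4245,.2915,.067))*1.5625)
m=mask(i,(105,150,150),(112,255,255));cn=biggest(m);print(rect(c,cn,.025))
chain([(.4245,.2915,.106,81.5)])
```

```text
[400.24087673 296.75248504] [400.17671096 321.96305177]
((0.41325122117996216, 0.30069905519485474), (0.02649121917784214, 0.013510377146303654), 79.9800796508789)
from [0.4253 0.2919 0.1995] 81.28
to (0.4245, 0.2915, 0.106, 81.5) -> [0.4244 0.2915 0.106 ] 81.49
    ([-0.006, -0.008, 0.935], np.float64(-0.0006))
```

View pics/w4b.png

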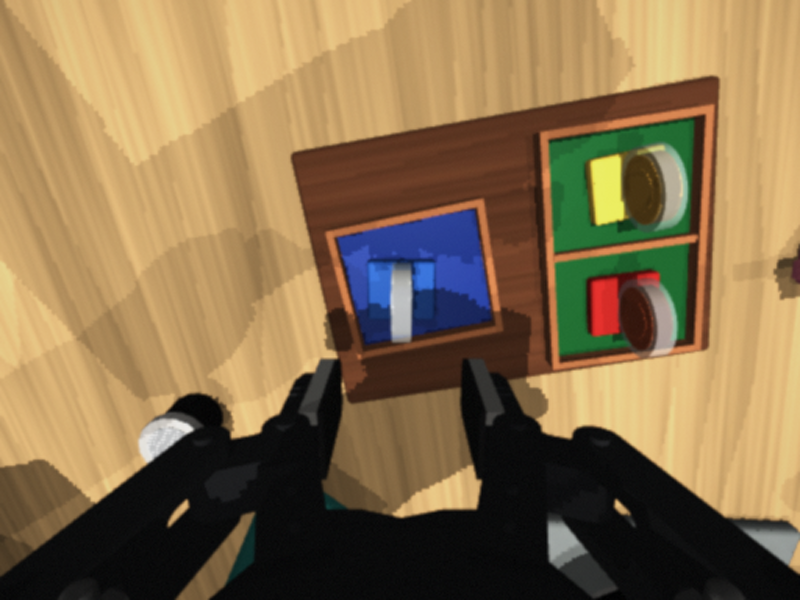

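Copper stands upright in its bay at (635,310) beside brass (650,185). The silver capsule at (402,300) is square between the fingers and about 3 mm farther along tool x than I had it. I go down.

Call:
send_rows([
  [[0.02, -0.01, 0.12], [0, 0, 0]],
  [[0.02, -0.01, 0.24], [0, 0, 0]],
  [[0.02, -0.01, 0.36], [0, 0, 0]],
  [[0.02, -0.01, 0.48], [0, 0, 0]],
  [[0.02, -0.01, 0.6], [0, 0, 0]],
  [[0.02, -0.01, 0.72], [0, 0, 0]],
  [[0.02, -0.01, 0.84], [0, 0, 0]],
  [[0.02, -0.01, 0.91], [0, 0, 0]],
  [[0.02, -0.01, 0.935], [0, 0, 0]],
  [[0.02, -0.01, 0.935], [0, 0, 0]],
])

```text
time: 44.77
tcp_pos: [0.4241, 0.294, 0.1056]
eef_rot: [[0.151, 0.988, -0.001], [0.988, -0.151, -0.001], [-0.001, -0.001, -1.0]]
ft_force: [-1.2, 0.0, -0.9]
width: 0.498
gripper_force: 0.0
```

Call:
send_rows([
  [[0, 0, 0], [0, 0, 0]],
  [[0, 0, 0], [0, 0, 0]],
  [[0, 0, 0], [0, 0, 0]],
  [[0, 0, 0], [0, 0, 0]],
  [[0, 0, 0], [0, 0, 0]],
  [[0, 0, 0], [0, 0, 0]],
  [[0, 0, 0], [0, 0, 0]],
  [[0, 0, 0], [0, 0, 0]],
  [[0, 0, 0], [0, 0, 0]],
  [[0, 0, 0], [0, 0, 0]],
], grip=0, grip_force=30)

```text
time: 45.6
tcp_pos: [0.4248, 0.2945, 0.1067]
eef_rot: [[0.151, 0.989, 0.001], [0.989, -0.151, 0.001], [0.001, 0.001, -1.0]]
ft_force: [-0.4, -0.5, 4.9]
width: 0.107
gripper_force: 34.1
```

Call:
send_rows([
  [[0, 0, -0.04], [0, 0, 0]],
  [[0, 0, -0.12], [0, 0, 0]],
  [[0, 0, -0.23], [0, 0, 0]],
  [[0, 0, -0.35], [0, 0, 0]],
  [[0, 0, -0.47], [0, 0, 0]],
  [[0, 0, -0.6], [0, 0, 0]],
  [[0, 0, -0.73], [0, 0, 0]],
  [[0, 0, -0.85], [0, 0, 0]],
  [[0, 0, -0.95], [0, 0, 0]],
  [[0, 0, -1], [0, 0, 0]],
])

```text
time: 46.43
tcp_pos: [0.4246, 0.2944, 0.2076]
eef_rot: [[0.151, 0.989, 0.001], [0.989, -0.151, 0.001], [0.001, 0.001, -1.0]]
ft_force: [0.4, 0.1, -0.6]
width: 0.112
gripper_force: 33.1
```

Run:
```python
from h import *
from plan import chain
c=eyes.get_calibration("wrist");i=eyes.snapshot("wrist");s=arm.state();print(s['tcp_pos'],s['width'])
m=mask(i,(103,140,120),(113,255,255),(150,150,400,384));cn=biggest(m);print(cv2.boundingRect(cn),rect(c,cn,s['tcp_pos'][2]-.106+.025))
# carry up & over; a bit higher over the trays
p=s['tcp_pos']
chain([(p[0],p[1],.235,81.5),(.562,-.014,.235,79),(.562,-.014,.155,79)])
```

```text
[0.42485248 0.2945446  0.20795017] 0.1100139225534436
(224, 207, 26, 22) ((0.4143223166465759, 0.3079093098640442), (0.013273358345031738, 0.014636185951530933), 81.29041290283203)
from [0.4249 0.2945 0.208 ] 81.31
to (np.float64(0.42485248182887947), np.float64(0.2945446036943651), 0.235, 81.5) -> [0.4249 0.2945 0.235 ] 81.49
    ([0.0, 0.0, -0.27], np.float64(-0.0005))
to (0.562, -0.014, 0.235, 79) -> [ 0.562 -0.014  0.235] 79.01
    ([-0.95, 0.604, -0.0], np.float64(0.0023))
    ([-0.94, 0.618, -0.0], np.float64(0.0023))
    ([-0.932, 0.632, -0.0], np.float64(0.0023))
to (0.562, -0.014, 0.155, 79) -> [ 0.562 -0.014  0.155] 79.01
    ([0.0, -0.0, 0.8], np.float64(0.0))
```

Call:
send_rows([
  [[-0.04, 0.03, 0], [0, 0, 0]],
  [[-0.11, 0.07, 0], [0, 0, 0]],
  [[-0.2, 0.13, 0], [0, 0, 0]],
  [[-0.3, 0.19, 0], [0, 0, 0.001]],
  [[-0.41, 0.26, 0], [0, 0, 0.001]],
  [[-0.52, 0.33, 0], [0, 0, 0.001]],
  [[-0.63, 0.4, 0], [0, 0, 0.002]],
  [[-0.74, 0.47, 0], [0, 0, 0.002]],
  [[-0.85, 0.54, 0], [0, 0, 0.002]],
  [[-0.95, 0.6, 0], [0, 0, 0.002]],
])

```text
time: 47.32
tcp_pos: [0.4696, 0.1893, 0.2056]
eef_rot: [[0.165, 0.986, -0.001], [0.986, -0.165, -0.001], [-0.001, -0.001, -1.0]]
ft_force: [1.0, 0.8, -0.7]
width: 0.111
gripper_force: 33.1
```

Call:
send_rows([
  [[-0.09, 0.06, 0], [0, 0, 0]],
  [[-0.19, 0.12, 0], [0, 0, 0]],
  [[-0.28, 0.19, 0], [0, 0, 0]],
  [[-0.38, 0.25, 0], [0, 0, 0.001]],
  [[-0.47, 0.31, 0], [0, 0, 0.001]],
  [[-0.56, 0.37, 0], [0, 0, 0.001]],
  [[-0.66, 0.43, 0], [0, 0, 0.002]],
  [[-0.75, 0.49, 0], [0, 0, 0.002]],
  [[-0.85, 0.56, 0], [0, 0, 0.002]],
  [[-0.94, 0.62, 0], [0, 0, 0.002]],
])

```text
time: 48.15
tcp_pos: [0.5156, 0.0872, 0.2061]
eef_rot: [[0.176, 0.984, 0.0], [0.984, -0.176, -0.0], [-0.0, 0.0, -1.0]]
ft_force: [0.1, 0.5, -2.0]
width: 0.112
gripper_force: 33.1
```

Call:
send_rows([
  [[-0.1, 0.07, 0], [0, 0, 0]],
  [[-0.21, 0.14, 0], [0, 0, 0]],
  [[-0.33, 0.22, 0], [0, 0, 0]],
  [[-0.45, 0.3, 0], [0, 0, 0.001]],
  [[-0.57, 0.38, 0], [0, 0, 0.001]],
  [[-0.69, 0.46, 0], [0, 0, 0.001]],
  [[-0.8, 0.54, 0], [0, 0, 0.002]],
  [[-0.88, 0.6, 0], [0, 0, 0.002]],
  [[-0.93, 0.63, 0], [0, 0, 0.002]],
  [[-0.93, 0.63, 0], [0, 0, 0.002]],
])

```text
time: 48.98
tcp_pos: [0.5613, -0.0155, 0.206]
eef_rot: [[0.19, 0.982, 0.0], [0.982, -0.19, -0.0], [-0.0, 0.0, -1.0]]
ft_force: [0.3, -0.0, -0.9]
width: 0.109
gripper_force: 33.1
```

Run:
```python
from h import *
from plan import chain
c=eyes.get_calibration("wrist");i=eyes.snapshot("wrist")
cv2.imwrite("pics/w5b.png",cv2.resize(i,(800,600),interpolation=cv2.INTER_CUBIC))
print(proj(c,(.562,-.0136,.06))*1.5625)
chain([(.5622,-.0152,.1517,79)])
```

```text
[402.5501067  308.12011463]
from [ 0.5608 -0.0147  0.2059] 79.1
to (0.5622, -0.0152, 0.1517, 79) -> [ 0.5622 -0.0152  0.1517] 78.99
    ([-0.002, 0.015, 0.542], np.float64(0.0003))
```

View pics/w5b.png

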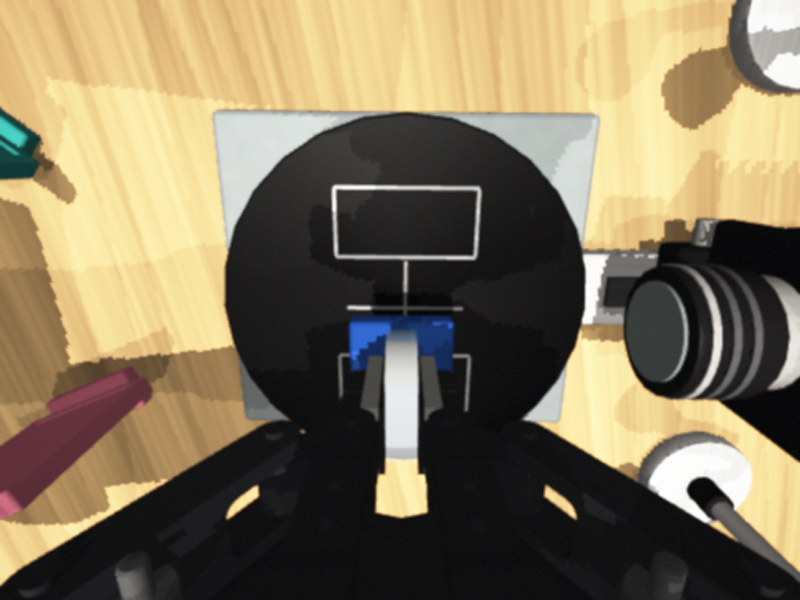

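The silver coin hangs square to the rig. The cross is at (405,308) against a predicted (402.5,308), so I move 2.5 mm along tool y and lower.

Call:
send_rows([
  [[0, 0.02, 0.05], [0, 0, 0]],
  [[0, 0.025, 0.12], [0, 0, 0]],
  [[0, 0.025, 0.2], [0, 0, 0]],
  [[0, 0.025, 0.28], [0, 0, 0]],
  [[0, 0.025, 0.36], [0, 0, 0]],
  [[0, 0.025, 0.43], [0, 0, 0]],
  [[0, 0.025, 0.48], [0, 0, 0]],
  [[0, 0.025, 0.51], [0, 0, 0]],
  [[0, 0.025, 0.52], [0, 0, 0]],
  [[0, 0.025, 0.52], [0, 0, 0]],
])

```text
time: 49.87
tcp_pos: [0.5631, -0.0147, 0.1539]
eef_rot: [[0.188, 0.982, -0.0], [0.982, -0.188, 0.0], [0.0, -0.0, -1.0]]
ft_force: [-0.0, 0.8, -1.1]
width: 0.113
gripper_force: 33.1
```

Call:
send_rows([
  [[0, 0, 0.005], [0, 0, 0]],
  [[0, 0, 0.01], [0, 0, 0]],
  [[0, 0, 0.015], [0, 0, 0]],
  [[0, 0, 0.02], [0, 0, 0]],
  [[0, 0, 0.02], [0, 0, 0]],
  [[0, 0, 0.02], [0, 0, 0]],
  [[0, 0, 0.02], [0, 0, 0]],
  [[0, 0, 0.02], [0, 0, 0]],
  [[0, 0, 0.02], [0, 0, 0]],
  [[0, 0, 0.02], [0, 0, 0]],
])

```text
time: 50.7
tcp_pos: [0.5634, -0.0148, 0.1527]
eef_rot: [[0.188, 0.982, 0.001], [0.982, -0.188, -0.0], [-0.0, 0.001, -1.0]]
ft_force: [-0.5, 0.1, 5.5]
width: 0.114
gripper_force: 34.1
```

Contact (+5.5 N). I release, rise and look.

Call:
send_rows([
  [[0, 0, 0], [0, 0, 0]],
  [[0, 0, 0], [0, 0, 0]],
  [[0, 0, 0], [0, 0, 0]],
  [[0, 0, 0], [0, 0, 0]],
  [[0, 0, 0], [0, 0, 0]],
  [[0, 0, 0], [0, 0, 0]],
  [[0, 0, 0], [0, 0, 0]],
  [[0, 0, 0], [0, 0, 0]],
  [[0, 0, 0], [0, 0, 0]],
  [[0, 0, 0], [0, 0, 0]],
], grip=0.5)

```text
time: 51.53
tcp_pos: [0.5631, -0.0147, 0.152]
eef_rot: [[0.188, 0.982, -0.0], [0.982, -0.188, 0.0], [0.0, -0.0, -1.0]]
ft_force: [-0.5, 0.8, -0.8]
width: 0.498
gripper_force: 0.0
```

Call:
send_rows([
  [[0, 0, -0.05], [0, 0, 0]],
  [[0, 0, -0.15], [0, 0, 0]],
  [[0, 0, -0.3], [0, 0, 0]],
  [[0, 0, -0.45], [0, 0, 0]],
  [[0, 0, -0.6], [0, 0, 0]],
  [[0, 0, -0.75], [0, 0, 0]],
  [[0, 0, -0.9], [0, 0, 0]],
  [[0, 0, -1], [0, 0, 0]],
  [[0, 0, -1], [0, 0, 0]],
  [[0, 0, -1], [0, 0, 0]],
])

```text
time: 52.37
tcp_pos: [0.5634, -0.0148, 0.2528]
eef_rot: [[0.188, 0.982, 0.002], [0.982, -0.188, -0.0], [0.0, 0.002, -1.0]]
ft_force: [0.1, 0.2, -0.8]
width: 0.5
gripper_force: 0.0
```

Call:
send_rows([
  [[0, 0, -0.1], [0, 0, 0]],
  [[0, 0, -0.25], [0, 0, 0]],
  [[0, 0, -0.4], [0, 0, 0]],
  [[0, 0, -0.47], [0, 0, 0]],
  [[0, 0, -0.47], [0, 0, 0]],
  [[0, 0, -0.47], [0, 0, 0]],
  [[0, 0, -0.47], [0, 0, 0]],
  [[0, 0, -0.47], [0, 0, 0]],
  [[0, 0, -0.47], [0, 0, 0]],
  [[0, 0, -0.47], [0, 0, 0]],
])

```text
time: 53.2
tcp_pos: [0.5629, -0.0147, 0.2984]
eef_rot: [[0.188, 0.982, -0.001], [0.982, -0.188, 0.0], [-0.0, -0.001, -1.0]]
ft_force: [-0.6, 0.5, 0.7]
width: 0.495
gripper_force: 0.0
```

Run:
```python
from h import *
from plan import chain
c=eyes.get_calibration("wrist");i=eyes.snapshot("wrist");S=1.5625
json.dump({k:(np.array(v).tolist()) for k,v in c.items()},open("w6.json","w"));cv2.imwrite("pics/w6.png",i)
cv2.imwrite("pics/w6b.png",cv2.resize(i,(800,600),interpolation=cv2.INTER_CUBIC))
print("centre z.06",proj(c,(.5634,-.0139,.06))*S,"z.07",proj(c,(.5634,-.0139,.07))*S)
chain([(.50,-.15,.30,124),(.4475,-.2560,.26,169),(.4475,-.2560,.1575,169)])
```

```text
centre z.06 [402.47092055 268.57073637] z.07 [402.51209568 271.92165404]
from [ 0.5629 -0.0147  0.2986] 79.15
to (0.5, -0.15, 0.3, 124) -> [ 0.5  -0.15  0.3 ] 124.0
    ([-0.724, -0.182, -0.007], np.float64(-0.0623))
    ([-0.599, -0.443, -0.007], np.float64(-0.0623))
to (0.4475, -0.256, 0.26, 169) -> [ 0.4475 -0.256   0.26  ] 169.0
    ([-0.293, -0.514, 0.2], np.float64(-0.0625))
    ([-0.073, -0.587, 0.2], np.float64(-0.0625))
to (0.4475, -0.256, 0.1575, 169) -> [ 0.4475 -0.256   0.1575] 169.0
    ([-0.0, -0.0, 0.512], np.float64(0.0))
    ([-0.0, -0.0, 0.513], np.float64(0.0))
```

View pics/w6b.png

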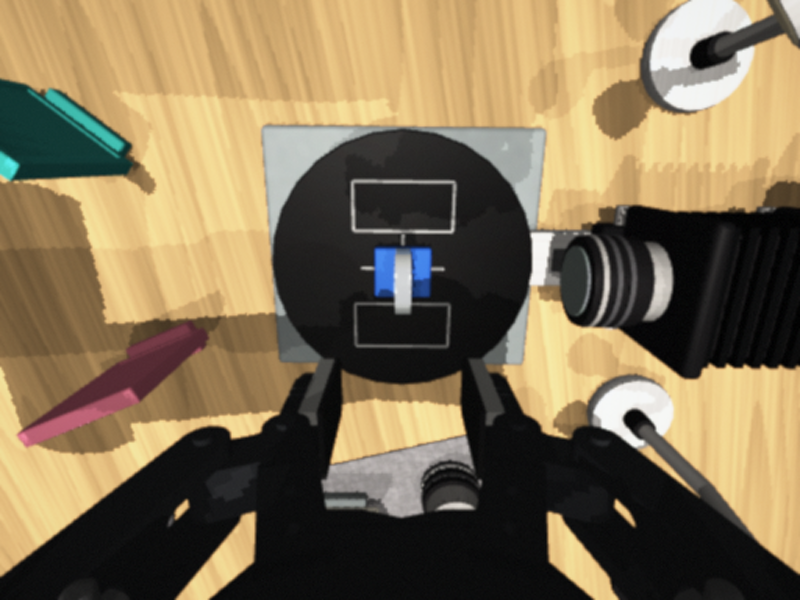

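Silver stands square on the cross: its foot is centred at (403,271.5) and the disc centre projects to (402.5,271.9). Now I fetch the diffuser.

Call:
send_rows([
  [[-0.18, -0.05, 0], [0, 0, -0.016]],
  [[-0.36, -0.09, 0], [0, 0, -0.031]],
  [[-0.54, -0.14, 0], [0, 0, -0.047]],
  [[-0.72, -0.18, 0], [0, 0, -0.062]],
  [[-0.72, -0.18, 0], [0, 0, -0.062]],
  [[-0.72, -0.18, 0], [0, 0, -0.062]],
  [[-0.72, -0.18, 0], [0, 0, -0.062]],
  [[-0.72, -0.18, 0], [0, 0, -0.062]],
  [[-0.72, -0.18, 0], [0, 0, -0.062]],
  [[-0.72, -0.18, 0], [0, 0, -0.062]],
])

```text
time: 54.08
tcp_pos: [0.5321, -0.0814, 0.299]
eef_rot: [[-0.199, 0.98, 0.0], [0.98, 0.199, 0.0], [0.0, 0.0, -1.0]]
ft_force: [0.1, -0.9, 0.2]
width: 0.503
gripper_force: 0.0
```

Call:
send_rows([
  [[-0.15, -0.11, 0], [0, 0, -0.016]],
  [[-0.3, -0.22, 0], [0, 0, -0.031]],
  [[-0.45, -0.33, 0], [0, 0, -0.047]],
  [[-0.6, -0.44, 0], [0, 0, -0.062]],
  [[-0.6, -0.44, 0], [0, 0, -0.062]],
  [[-0.6, -0.44, 0], [0, 0, -0.062]],
  [[-0.6, -0.44, 0], [0, 0, -0.062]],
  [[-0.6, -0.44, 0], [0, 0, -0.062]],
  [[-0.6, -0.44, 0], [0, 0, -0.062]],
  [[-0.6, -0.44, 0], [0, 0, -0.062]],
])

```text
time: 54.92
tcp_pos: [0.501, -0.1489, 0.299]
eef_rot: [[-0.557, 0.831, 0.0], [0.831, 0.557, 0.0], [0.0, 0.0, -1.0]]
ft_force: [-0.6, -0.7, 1.1]
width: 0.499
gripper_force: 0.0
```

Call:
send_rows([
  [[-0.07, -0.13, 0.05], [0, 0, -0.016]],
  [[-0.15, -0.26, 0.1], [0, 0, -0.031]],
  [[-0.22, -0.39, 0.15], [0, 0, -0.047]],
  [[-0.29, -0.51, 0.2], [0, 0, -0.063]],
  [[-0.29, -0.51, 0.2], [0, 0, -0.063]],
  [[-0.29, -0.51, 0.2], [0, 0, -0.063]],
  [[-0.29, -0.51, 0.2], [0, 0, -0.063]],
  [[-0.29, -0.51, 0.2], [0, 0, -0.063]],
  [[-0.29, -0.51, 0.2], [0, 0, -0.063]],
  [[-0.29, -0.51, 0.2], [0, 0, -0.063]],
])

```text
time: 55.75
tcp_pos: [0.4748, -0.2016, 0.2793]
eef_rot: [[-0.834, 0.552, 0.0], [0.552, 0.834, -0.0], [-0.0, 0.0, -1.0]]
ft_force: [0.6, 0.2, -0.2]
width: 0.498
gripper_force: 0.0
```

Call:
send_rows([
  [[-0.02, -0.15, 0.05], [0, 0, -0.016]],
  [[-0.04, -0.3, 0.1], [0, 0, -0.031]],
  [[-0.06, -0.45, 0.15], [0, 0, -0.047]],
  [[-0.07, -0.59, 0.2], [0, 0, -0.063]],
  [[-0.07, -0.59, 0.2], [0, 0, -0.063]],
  [[-0.07, -0.59, 0.2], [0, 0, -0.063]],
  [[-0.07, -0.59, 0.2], [0, 0, -0.063]],
  [[-0.07, -0.59, 0.2], [0, 0, -0.063]],
  [[-0.07, -0.59, 0.2], [0, 0, -0.063]],
  [[-0.07, -0.59, 0.2], [0, 0, -0.063]],
])

```text
time: 56.58
tcp_pos: [0.4481, -0.2547, 0.2593]
eef_rot: [[-0.982, 0.188, 0.0], [0.188, 0.982, -0.0], [-0.0, -0.0, -1.0]]
ft_force: [-0.2, -1.2, -0.3]
width: 0.5
gripper_force: 0.0
```

Run:
```python
from h import *
from plan import chain
t=eyes.get_calibration("top");i=eyes.snapshot("top")
for n,lo,hi in(("refl",(5,120,150),(28,255,255)),("diff",(0,0,180),(180,60,255))):
    cn=biggest(mask(i,lo,hi,(345,170,440,262)));print(n,rect(t,cn,.123))
chain([(.4475,-.2556,.1575,169),(.4475,-.2556,.235,169),(.5709,.0303,.290,169),(.5709,.0303,.220,169)])
```

```text
refl ((0.4081762731075287, -0.33807462453842163), (2.3237589630298316e-10, 0.004126111976802349), 0.12746259570121765)
diff ((0.4873557984828949, -0.26218318939208984), (0.004232171922922134, 0.006389928981661797), 0.03418942168354988)
from [ 0.448  -0.2548  0.2593] 169.17
to (0.4475, -0.2556, 0.1575, 169) -> [ 0.4475 -0.2556  0.1575] 169.02
    ([0.002, -0.005, 0.509], np.float64(0.0002))
    ([0.001, -0.004, 0.509], np.float64(0.0002))
to (0.4475, -0.2556, 0.235, 169) -> [ 0.4475 -0.2556  0.235 ] 168.99
    ([0.0, -0.0, -0.775], np.float64(0.0001))
to (0.5709, 0.0303, 0.29, 169) -> [0.5709 0.0303 0.29  ] 168.99
    ([-0.166, 0.76, -0.138], np.float64(-0.0))
    ([-0.166, 0.761, -0.137], np.float64(-0.0))
    ([-0.167, 0.76, -0.138], np.float64(-0.0))
    ([-0.166, 0.761, -0.137], np.float64(-0.0))
to (0.5709, 0.0303, 0.22, 169) -> [0.5709 0.0303 0.22  ] 168.99
    ([-0.0, -0.0, 0.7], np.float64(-0.0))
```

Call:
send_rows([
  [[0, -0.01, 0.1], [0, 0, 0]],
  [[0, -0.01, 0.2], [0, 0, 0]],
  [[0, -0.01, 0.3], [0, 0, 0]],
  [[0, -0.01, 0.4], [0, 0, 0]],
  [[0, -0.01, 0.52], [0, 0, 0]],
  [[0, -0.01, 0.64], [0, 0, 0]],
  [[0, -0.01, 0.76], [0, 0, 0]],
  [[0, -0.01, 0.88], [0, 0, 0]],
  [[0, -0.01, 0.97], [0, 0, 0]],
  [[0, -0.01, 1], [0, 0, 0]],
])

```text
time: 57.47
tcp_pos: [0.4465, -0.2554, 0.1569]
eef_rot: [[-0.982, 0.188, -0.003], [0.188, 0.982, 0.002], [0.003, 0.002, -1.0]]
ft_force: [-0.9, -0.6, 0.2]
width: 0.497
gripper_force: 0.0
```

Call:
send_rows([
  [[0, 0, 0.02], [0, 0, 0]],
  [[0, 0, 0.02], [0, 0, 0]],
  [[0, 0, 0.02], [0, 0, 0]],
  [[0, 0, 0.02], [0, 0, 0]],
  [[0, 0, 0.02], [0, 0, 0]],
  [[0, 0, 0.02], [0, 0, 0]],
  [[0, 0, 0.02], [0, 0, 0]],
  [[0, 0, 0.02], [0, 0, 0]],
  [[0, 0, 0.02], [0, 0, 0]],
  [[0, 0, 0.02], [0, 0, 0]],
], grip=0, grip_force=40)

```text
time: 58.3
tcp_pos: [0.4475, -0.2561, 0.1572]
eef_rot: [[-0.982, 0.188, 0.0], [0.188, 0.982, -0.0], [-0.0, -0.0, -1.0]]
ft_force: [-0.0, 0.2, -0.1]
width: 0.132
gripper_force: 41.4
```

Call:
send_rows([
  [[0, 0, -0.04], [0, 0, 0]],
  [[0, 0, -0.12], [0, 0, 0]],
  [[0, 0, -0.23], [0, 0, 0]],
  [[0, 0, -0.35], [0, 0, 0]],
  [[0, 0, -0.47], [0, 0, 0]],
  [[0, 0, -0.6], [0, 0, 0]],
  [[0, 0, -0.73], [0, 0, 0]],
  [[0, 0, -0.85], [0, 0, 0]],
  [[0, 0, -0.95], [0, 0, 0]],
  [[0, 0, -1], [0, 0, 0]],
])

```text
time: 59.13
tcp_pos: [0.448, -0.2565, 0.259]
eef_rot: [[-0.982, 0.188, 0.002], [0.188, 0.982, -0.001], [-0.002, -0.001, -1.0]]
ft_force: [0.9, -0.2, -2.8]
width: 0.136
gripper_force: 41.3
```

Run:
```python
from plan import chain
chain([(.5709,.0303,.297,169),(.5709,.0303,.218,169)])
```

```text
from [ 0.448  -0.2565  0.259 ] 169.15
to (0.5709, 0.0303, 0.297, 169) -> [0.5708 0.0303 0.297 ] 169.0
    ([-0.167, 0.762, -0.095], np.float64(0.0001))
    ([-0.166, 0.762, -0.095], np.float64(0.0001))
    ([-0.166, 0.762, -0.095], np.float64(0.0001))
    ([-0.165, 0.762, -0.095], np.float64(0.0001))
to (0.5709, 0.0303, 0.218, 169) -> [0.5708 0.0303 0.218 ] 169.0
    ([-0.0, 0.0, 0.79], np.float64(0.0))
```

Call:
send_rows([
  [[-0.01, 0.04, -0.01], [0, 0, 0]],
  [[-0.02, 0.1, -0.02], [0, 0, 0]],
  [[-0.03, 0.16, -0.04], [0, 0, 0]],
  [[-0.05, 0.24, -0.05], [0, 0, 0]],
  [[-0.07, 0.32, -0.06], [0, 0, 0]],
  [[-0.09, 0.4, -0.07], [0, 0, 0]],
  [[-0.11, 0.49, -0.08], [0, 0, 0]],
  [[-0.13, 0.58, -0.1], [0, 0, 0]],
  [[-0.15, 0.67, -0.11], [0, 0, 0]],
  [[-0.17, 0.76, -0.12], [0, 0, 0]],
])

```text
time: 59.97
tcp_pos: [0.4789, -0.1837, 0.2692]
eef_rot: [[-0.982, 0.188, 0.0], [0.188, 0.982, -0.0], [-0.0, 0.0, -1.0]]
ft_force: [-0.5, -0.2, -2.0]
width: 0.137
gripper_force: 41.2
```

Call:
send_rows([
  [[-0.02, 0.08, -0.01], [0, 0, 0]],
  [[-0.03, 0.15, -0.02], [0, 0, 0]],
  [[-0.05, 0.23, -0.04], [0, 0, 0]],
  [[-0.07, 0.3, -0.05], [0, 0, 0]],
  [[-0.08, 0.38, -0.06], [0, 0, 0]],
  [[-0.1, 0.46, -0.07], [0, 0, 0]],
  [[-0.12, 0.53, -0.09], [0, 0, 0]],
  [[-0.13, 0.61, -0.1], [0, 0, 0]],
  [[-0.15, 0.68, -0.12], [0, 0, 0]],
  [[-0.17, 0.76, -0.14], [0, 0, 0]],
])

```text
time: 60.8
tcp_pos: [0.5097, -0.1126, 0.2832]
eef_rot: [[-0.982, 0.188, -0.0], [0.188, 0.982, -0.0], [0.0, -0.0, -1.0]]
ft_force: [0.4, -0.8, -2.5]
width: 0.138
gripper_force: 41.2
```

Call:
send_rows([
  [[-0.02, 0.08, -0.02], [0, 0, 0]],
  [[-0.03, 0.15, -0.04], [0, 0, 0]],
  [[-0.05, 0.23, -0.06], [0, 0, 0]],
  [[-0.07, 0.3, -0.08], [0, 0, 0]],
  [[-0.08, 0.38, -0.1], [0, 0, 0]],
  [[-0.1, 0.46, -0.11], [0, 0, 0]],
  [[-0.12, 0.53, -0.12], [0, 0, 0]],
  [[-0.13, 0.61, -0.12], [0, 0, 0]],
  [[-0.15, 0.68, -0.12], [0, 0, 0]],
  [[-0.17, 0.76, -0.12], [0, 0, 0]],
])

```text
time: 61.63
tcp_pos: [0.5407, -0.0411, 0.295]
eef_rot: [[-0.982, 0.188, -0.0], [0.188, 0.982, -0.0], [0.0, -0.0, -1.0]]
ft_force: [-0.2, -0.3, -2.2]
width: 0.136
gripper_force: 41.2
```

Call:
send_rows([
  [[-0.02, 0.09, 0], [0, 0, 0]],
  [[-0.04, 0.18, 0], [0, 0, 0]],
  [[-0.06, 0.28, 0], [0, 0, 0]],
  [[-0.08, 0.38, 0], [0, 0, 0]],
  [[-0.1, 0.47, 0], [0, 0, 0]],
  [[-0.12, 0.56, 0], [0, 0, 0]],
  [[-0.14, 0.64, 0], [0, 0, 0]],
  [[-0.15, 0.71, 0], [0, 0, 0]],
  [[-0.16, 0.75, 0], [0, 0, 0]],
  [[-0.16, 0.76, 0], [0, 0, 0]],
])

```text
time: 62.47
tcp_pos: [0.5708, 0.0306, 0.295]
eef_rot: [[-0.982, 0.188, 0.0], [0.188, 0.982, 0.0], [0.0, 0.0, -1.0]]
ft_force: [0.9, -0.7, -1.6]
width: 0.132
gripper_force: 41.2
```

Run:
```python
from h import *
from plan import chain
i=eyes.snapshot("scene");cv2.imwrite("pics/s5.png",i)
chain([(.5709,.0303,.218,169)])
```

```text
from [0.5706 0.0303 0.295 ] 169.18
to (0.5709, 0.0303, 0.218, 169) -> [0.5709 0.0303 0.218 ] 169.0
    ([-0.003, 0.0, 0.77], np.float64(0.0005))
```

Call:
send_rows([
  [[0, 0, 0.05], [0, 0, 0]],
  [[0, 0, 0.14], [0, 0, 0]],
  [[0, 0, 0.24], [0, 0, 0]],
  [[0, 0, 0.35], [0, 0, 0]],
  [[0, 0, 0.46], [0, 0, 0]],
  [[0, 0, 0.57], [0, 0, 0]],
  [[0, 0, 0.67], [0, 0, 0]],
  [[0, 0, 0.73], [0, 0, 0]],
  [[0, 0, 0.76], [0, 0, 0]],
  [[0, 0, 0.77], [0, 0, 0]],
])

```text
time: 63.35
tcp_pos: [0.5702, 0.0298, 0.2173]
eef_rot: [[-0.982, 0.188, -0.001], [0.188, 0.982, 0.0], [0.001, -0.0, -1.0]]
ft_force: [-0.2, -0.4, -1.5]
width: 0.137
gripper_force: 41.2
```

Call:
send_rows([
  [[0, 0, 0.005], [0, 0, 0]],
  [[0, 0, 0.01], [0, 0, 0]],
  [[0, 0, 0.015], [0, 0, 0]],
  [[0, 0, 0.02], [0, 0, 0]],
  [[0, 0, 0.025], [0, 0, 0]],
  [[0, 0, 0.03], [0, 0, 0]],
  [[0, 0, 0.035], [0, 0, 0]],
  [[0, 0, 0.035], [0, 0, 0]],
  [[0, 0, 0.035], [0, 0, 0]],
  [[0, 0, 0.035], [0, 0, 0]],
])

```text
time: 64.18
tcp_pos: [0.5705, 0.0298, 0.2146]
eef_rot: [[-0.982, 0.188, 0.0], [0.188, 0.982, -0.0], [-0.0, -0.0, -1.0]]
ft_force: [0.3, -0.8, -2.5]
width: 0.136
gripper_force: 41.2
```

Call:
send_rows([
  [[0, 0, 0.002], [0, 0, 0]],
  [[0, 0, 0.004], [0, 0, 0]],
  [[0, 0, 0.006], [0, 0, 0]],
  [[0, 0, 0.008], [0, 0, 0]],
  [[0, 0, 0.008], [0, 0, 0]],
  [[0, 0, 0.008], [0, 0, 0]],
  [[0, 0, 0.008], [0, 0, 0]],
  [[0, 0, 0.008], [0, 0, 0]],
  [[0, 0, 0.008], [0, 0, 0]],
  [[0, 0, 0.008], [0, 0, 0]],
])

```text
time: 65.02
tcp_pos: [0.5706, 0.0299, 0.2142]
eef_rot: [[-0.982, 0.188, 0.0], [0.188, 0.982, -0.0], [-0.0, 0.0, -1.0]]
ft_force: [-2.7, 0.5, 5.9]
width: 0.134
gripper_force: 42.3
```

Call:
send_rows([
  [[0, 0, 0], [0, 0, 0]],
  [[0, 0, 0], [0, 0, 0]],
  [[0, 0, 0], [0, 0, 0]],
  [[0, 0, 0], [0, 0, 0]],
  [[0, 0, 0], [0, 0, 0]],
  [[0, 0, 0], [0, 0, 0]],
  [[0, 0, 0], [0, 0, 0]],
  [[0, 0, 0], [0, 0, 0]],
  [[0, 0, 0], [0, 0, 0]],
  [[0, 0, 0], [0, 0, 0]],
], grip=0.5)

```text
time: 65.85
tcp_pos: [0.5705, 0.0298, 0.2138]
eef_rot: [[-0.982, 0.188, 0.0], [0.188, 0.982, -0.0], [-0.0, 0.0, -1.0]]
ft_force: [0.8, -0.7, 0.9]
width: 0.5
gripper_force: 0.0
```

Call:
send_rows([
  [[0, 0, -0.05], [0, 0, 0]],
  [[0, 0, -0.15], [0, 0, 0]],
  [[0, 0, -0.3], [0, 0, 0]],
  [[0, 0, -0.45], [0, 0, 0]],
  [[0, 0, -0.6], [0, 0, 0]],
  [[0, 0, -0.7], [0, 0, 0]],
  [[0, 0, -0.76], [0, 0, 0]],
  [[0, 0, -0.76], [0, 0, 0]],
  [[0, 0, -0.76], [0, 0, 0]],
  [[0, 0, -0.76], [0, 0, 0]],
])

```text
time: 66.68
tcp_pos: [0.5701, 0.0299, 0.289]
eef_rot: [[-0.982, 0.188, -0.001], [0.188, 0.982, 0.0], [0.001, -0.0, -1.0]]
ft_force: [0.3, -0.5, -0.1]
width: 0.499
gripper_force: 0.0
```

Run:
```python
from h import *
from plan import chain
t=eyes.get_calibration("top");i=eyes.snapshot("top")
cn=biggest(mask(i,(5,120,150),(28,255,255),(345,160,440,262)));print("refl",rect(t,cn,.123))
i=eyes.snapshot("scene");cv2.imwrite("pics/s6.png",i)
chain([(.4523,-.3421,.235,169),(.4523,-.3421,.1572,169)])
```

```text
refl ((0.4521622657775879, -0.3431045413017273), (0.012398322112858295, 0.08986899256706238), 78.93809509277344)
from [0.5701 0.0298 0.2888] 169.15
to (0.4523, -0.3421, 0.235, 169) -> [ 0.4523 -0.3421  0.235 ] 169.0
    ([0.114, -0.969, 0.135], np.float64(0.0001))
    ([0.113, -0.969, 0.134], np.float64(0.0001))
    ([0.113, -0.969, 0.135], np.float64(0.0001))
    ([0.112, -0.968, 0.134], np.float64(0.0001))
to (0.4523, -0.3421, 0.1572, 169) -> [ 0.4523 -0.3421  0.1572] 169.0
    ([0.0, -0.0, 0.778], np.float64(0.0))
```

Call:
send_rows([
  [[0.03, -0.25, 0.02], [0, 0, 0]],
  [[0.06, -0.5, 0.05], [0, 0, 0]],
  [[0.09, -0.75, 0.1], [0, 0, 0]],
  [[0.11, -0.97, 0.13], [0, 0, 0]],
  [[0.11, -0.97, 0.13], [0, 0, 0]],
  [[0.11, -0.97, 0.13], [0, 0, 0]],
  [[0.11, -0.97, 0.13], [0, 0, 0]],
  [[0.11, -0.97, 0.13], [0, 0, 0]],
  [[0.11, -0.97, 0.13], [0, 0, 0]],
  [[0.11, -0.97, 0.13], [0, 0, 0]],
])

```text
time: 67.62
tcp_pos: [0.5417, -0.0626, 0.2768]
eef_rot: [[-0.982, 0.187, 0.0], [0.187, 0.982, 0.0], [-0.0, 0.0, -1.0]]
ft_force: [-0.3, -0.1, -0.3]
width: 0.503
gripper_force: 0.0
```

Call:
send_rows([
  [[0.03, -0.25, 0.03], [0, 0, 0]],
  [[0.06, -0.5, 0.07], [0, 0, 0]],
  [[0.09, -0.75, 0.1], [0, 0, 0]],
  [[0.11, -0.97, 0.13], [0, 0, 0]],
  [[0.11, -0.97, 0.13], [0, 0, 0]],
  [[0.11, -0.97, 0.13], [0, 0, 0]],
  [[0.11, -0.97, 0.13], [0, 0, 0]],
  [[0.11, -0.97, 0.13], [0, 0, 0]],
  [[0.11, -0.97, 0.13], [0, 0, 0]],
  [[0.11, -0.97, 0.13], [0, 0, 0]],
])

```text
time: 68.45
tcp_pos: [0.5127, -0.1557, 0.2639]
eef_rot: [[-0.982, 0.187, 0.0], [0.187, 0.982, 0.0], [-0.0, 0.0, -1.0]]
ft_force: [1.0, 0.1, 0.3]
width: 0.5
gripper_force: 0.0
```

Call:
send_rows([
  [[0.03, -0.25, 0.03], [0, 0, 0]],
  [[0.06, -0.5, 0.07], [0, 0, 0]],
  [[0.09, -0.75, 0.1], [0, 0, 0]],
  [[0.115, -0.97, 0.13], [0, 0, 0]],
  [[0.115, -0.97, 0.13], [0, 0, 0]],
  [[0.115, -0.97, 0.13], [0, 0, 0]],
  [[0.115, -0.97, 0.13], [0, 0, 0]],
  [[0.115, -0.97, 0.13], [0, 0, 0]],
  [[0.115, -0.97, 0.13], [0, 0, 0]],
  [[0.115, -0.97, 0.13], [0, 0, 0]],
])

```text
time: 69.28
tcp_pos: [0.4832, -0.2488, 0.2509]
eef_rot: [[-0.982, 0.187, 0.0], [0.187, 0.982, -0.0], [-0.0, 0.0, -1.0]]
ft_force: [0.0, 0.5, -0.4]
width: 0.499
gripper_force: 0.0
```

Call:
send_rows([
  [[0.03, -0.25, 0.03], [0, 0, 0]],
  [[0.06, -0.5, 0.07], [0, 0, 0]],
  [[0.09, -0.75, 0.1], [0, 0, 0]],
  [[0.115, -0.965, 0.13], [0, 0, 0]],
  [[0.115, -0.965, 0.13], [0, 0, 0]],
  [[0.115, -0.965, 0.13], [0, 0, 0]],
  [[0.115, -0.965, 0.13], [0, 0, 0]],
  [[0.115, -0.965, 0.13], [0, 0, 0]],
  [[0.115, -0.965, 0.13], [0, 0, 0]],
  [[0.115, -0.965, 0.13], [0, 0, 0]],
])

```text
time: 70.12
tcp_pos: [0.4537, -0.3415, 0.238]
eef_rot: [[-0.982, 0.187, 0.0], [0.187, 0.982, 0.0], [-0.0, 0.0, -1.0]]
ft_force: [-0.4, 0.1, -0.3]
width: 0.501
gripper_force: 0.0
```

Run:
```python
from h import *
from plan import chain
t=eyes.get_calibration("top");i=eyes.snapshot("top");cv2.imwrite("pics/t7.png",i)
cn=biggest(mask(i,(0,0,180),(180,60,255),(240,138,268,190)));print("diff",rect(t,cn,.18))
cv2.imwrite("pics/t7b.png",cv2.resize(i[130:240,100:400],(800,293),interpolation=cv2.INTER_CUBIC))
chain([(.4523,-.3421,.1572,169)])
```

```text
diff ((0.5698197484016418, 0.029456401243805885), (0.010216183960437775, 0.08792196214199066), 79.0121841430664)
from [ 0.4537 -0.3416  0.238 ] 169.21
to (0.4523, -0.3421, 0.1572, 169) -> [ 0.4523 -0.3421  0.1572] 168.99
    ([0.013, -0.007, 0.808], np.float64(0.0006))
```

View pics/t7b.png

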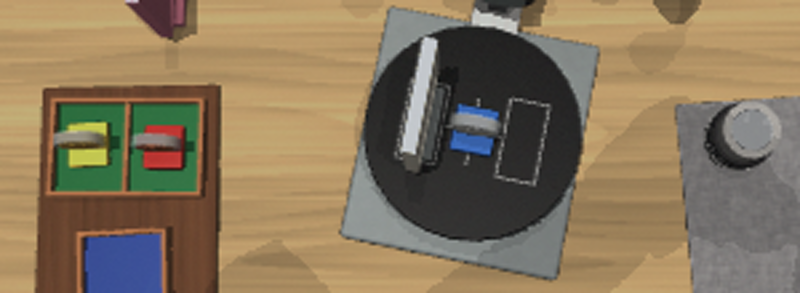

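The diffuser is back within 0.5 mm (top edge (428,38)-(410,160)). Silver is at the centre (475,125), copper at (163,143) and brass (88,143) untouched. Now the reflector.

Call:
send_rows([
  [[0.01, -0.01, 0.1], [0, 0, 0]],
  [[0.01, -0.01, 0.2], [0, 0, 0]],
  [[0.01, -0.01, 0.3], [0, 0, 0]],
  [[0.01, -0.01, 0.4], [0, 0, 0]],
  [[0.01, -0.01, 0.5], [0, 0, 0]],
  [[0.01, -0.01, 0.6], [0, 0, 0]],
  [[0.01, -0.01, 0.7], [0, 0, 0]],
  [[0.01, -0.01, 0.77], [0, 0, 0]],
  [[0.01, -0.01, 0.81], [0, 0, 0]],
  [[0.01, -0.01, 0.81], [0, 0, 0]],
])

```text
time: 71.0
tcp_pos: [0.4518, -0.3427, 0.1556]
eef_rot: [[-0.982, 0.188, -0.001], [0.188, 0.982, 0.001], [0.001, 0.001, -1.0]]
ft_force: [-0.2, -0.5, -0.2]
width: 0.5
gripper_force: 0.0
```

Call:
send_rows([
  [[0, 0, 0], [0, 0, 0]],
  [[0, 0, 0], [0, 0, 0]],
  [[0, 0, 0], [0, 0, 0]],
  [[0, 0, 0], [0, 0, 0]],
  [[0, 0, 0], [0, 0, 0]],
  [[0, 0, 0], [0, 0, 0]],
  [[0, 0, 0], [0, 0, 0]],
  [[0, 0, 0], [0, 0, 0]],
  [[0, 0, 0], [0, 0, 0]],
  [[0, 0, 0], [0, 0, 0]],
], grip=0, grip_force=40)

```text
time: 71.83
tcp_pos: [0.4525, -0.3432, 0.1573]
eef_rot: [[-0.982, 0.188, 0.001], [0.188, 0.982, -0.001], [-0.001, -0.0, -1.0]]
ft_force: [-0.2, 1.2, 6.0]
width: 0.133
gripper_force: 44.2
```

Call:
send_rows([
  [[0, 0, -0.04], [0, 0, 0]],
  [[0, 0, -0.12], [0, 0, 0]],
  [[0, 0, -0.23], [0, 0, 0]],
  [[0, 0, -0.35], [0, 0, 0]],
  [[0, 0, -0.47], [0, 0, 0]],
  [[0, 0, -0.6], [0, 0, 0]],
  [[0, 0, -0.73], [0, 0, 0]],
  [[0, 0, -0.85], [0, 0, 0]],
  [[0, 0, -0.95], [0, 0, 0]],
  [[0, 0, -1], [0, 0, 0]],
])

```text
time: 72.67
tcp_pos: [0.4525, -0.3434, 0.2587]
eef_rot: [[-0.982, 0.188, 0.001], [0.188, 0.982, -0.002], [-0.002, -0.001, -1.0]]
ft_force: [-0.2, -0.1, -1.1]
width: 0.129
gripper_force: 43.2
```

Run:
```python
from plan import chain
chain([(.5531,-.0560,.255,169)])
```

```text
from [ 0.4525 -0.3434  0.2587] 169.14
to (0.5531, -0.056, 0.255, 169) -> [ 0.5531 -0.056   0.255 ] 169.0
    ([-0.112, 0.753, 0.009], np.float64(0.0001))
    ([-0.111, 0.753, 0.009], np.float64(0.0001))
    ([-0.111, 0.753, 0.01], np.float64(0.0001))
    ([-0.11, 0.754, 0.009], np.float64(0.0001))
```

Call:
send_rows([
  [[-0.01, 0.04, 0], [0, 0, 0]],
  [[-0.02, 0.1, 0], [0, 0, 0]],
  [[-0.03, 0.16, 0], [0, 0, 0]],
  [[-0.04, 0.24, 0], [0, 0, 0]],
  [[-0.05, 0.32, 0], [0, 0, 0]],
  [[-0.06, 0.4, 0], [0, 0, 0]],
  [[-0.07, 0.49, 0], [0, 0, 0]],
  [[-0.09, 0.58, 0], [0, 0, 0]],
  [[-0.1, 0.66, 0], [0, 0, 0]],
  [[-0.11, 0.75, 0], [0, 0, 0]],
])

```text
time: 73.5
tcp_pos: [0.4775, -0.2706, 0.2568]
eef_rot: [[-0.982, 0.188, 0.0], [0.188, 0.982, -0.0], [-0.0, -0.0, -1.0]]
ft_force: [-0.2, -0.1, -2.2]
width: 0.134
gripper_force: 43.1
```

Call:
send_rows([
  [[-0.01, 0.08, 0], [0, 0, 0]],
  [[-0.02, 0.15, 0], [0, 0, 0]],
  [[-0.03, 0.23, 0], [0, 0, 0]],
  [[-0.04, 0.3, 0], [0, 0, 0]],
  [[-0.055, 0.38, 0], [0, 0, 0]],
  [[-0.07, 0.45, 0], [0, 0, 0]],
  [[-0.08, 0.53, 0], [0, 0, 0]],
  [[-0.09, 0.6, 0], [0, 0, 0]],
  [[-0.1, 0.68, 0], [0, 0, 0]],
  [[-0.11, 0.75, 0], [0, 0, 0]],
])

```text
time: 74.33
tcp_pos: [0.5023, -0.1991, 0.2568]
eef_rot: [[-0.982, 0.188, -0.0], [0.188, 0.982, 0.0], [0.0, 0.0, -1.0]]
ft_force: [1.2, 0.2, -2.0]
width: 0.136
gripper_force: 43.1
```

Call:
send_rows([
  [[-0.01, 0.08, 0], [0, 0, 0]],
  [[-0.02, 0.15, 0], [0, 0, 0]],
  [[-0.03, 0.23, 0], [0, 0, 0]],
  [[-0.04, 0.3, 0], [0, 0, 0]],
  [[-0.055, 0.38, 0], [0, 0, 0]],
  [[-0.07, 0.45, 0], [0, 0, 0]],
  [[-0.08, 0.53, 0], [0, 0, 0]],
  [[-0.09, 0.6, 0], [0, 0, 0]],
  [[-0.1, 0.68, 0], [0, 0, 0]],
  [[-0.11, 0.75, 0], [0, 0, 0]],
])

```text
time: 75.17
tcp_pos: [0.5272, -0.1275, 0.2568]
eef_rot: [[-0.982, 0.188, -0.0], [0.188, 0.982, 0.0], [0.0, 0.0, -1.0]]
ft_force: [0.0, -0.4, -1.9]
width: 0.133
gripper_force: 43.1
```

Call:
send_rows([
  [[-0.01, 0.09, 0], [0, 0, 0]],
  [[-0.025, 0.18, 0], [0, 0, 0]],
  [[-0.04, 0.28, 0], [0, 0, 0]],
  [[-0.055, 0.38, 0], [0, 0, 0]],
  [[-0.07, 0.47, 0], [0, 0, 0]],
  [[-0.085, 0.56, 0], [0, 0, 0]],
  [[-0.1, 0.64, 0], [0, 0, 0]],
  [[-0.11, 0.7, 0], [0, 0, 0]],
  [[-0.11, 0.74, 0], [0, 0, 0]],
  [[-0.11, 0.745, 0], [0, 0, 0]],
])

```text
time: 76.0
tcp_pos: [0.5519, -0.0564, 0.2568]
eef_rot: [[-0.982, 0.187, -0.0], [0.187, 0.982, 0.0], [0.0, 0.0, -1.0]]
ft_force: [-0.2, -0.1, -2.9]
width: 0.136
gripper_force: 43.2
```

Run:
```python
from plan import chain
chain([(.5533,-.0570,.217,169)])
```

```text
from [ 0.5519 -0.0564  0.2568] 169.2
to (0.5533, -0.057, 0.217, 169) -> [ 0.5533 -0.057   0.217 ] 169.02
    ([-0.014, -0.003, 0.398], np.float64(0.0005))
```

Call:
send_rows([
  [[-0.01, 0, 0.03], [0, 0, 0]],
  [[-0.01, 0, 0.08], [0, 0, 0]],
  [[-0.01, 0, 0.14], [0, 0, 0]],
  [[-0.01, 0, 0.2], [0, 0, 0]],
  [[-0.01, 0, 0.26], [0, 0, 0]],
  [[-0.01, 0, 0.32], [0, 0, 0]],
  [[-0.01, 0, 0.36], [0, 0, 0]],
  [[-0.01, 0, 0.39], [0, 0, 0]],
  [[-0.01, 0, 0.4], [0, 0, 0]],
  [[-0.01, 0, 0.4], [0, 0, 0]],
])

```text
time: 76.83
tcp_pos: [0.5527, -0.0573, 0.2165]
eef_rot: [[-0.982, 0.188, -0.0], [0.188, 0.982, 0.0], [0.0, 0.0, -1.0]]
ft_force: [-0.4, -0.4, -1.9]
width: 0.137
gripper_force: 43.2
```

Call:
send_rows([
  [[0, 0, 0.004], [0, 0, 0]],
  [[0, 0, 0.008], [0, 0, 0]],
  [[0, 0, 0.012], [0, 0, 0]],
  [[0, 0, 0.016], [0, 0, 0]],
  [[0, 0, 0.02], [0, 0, 0]],
  [[0, 0, 0.024], [0, 0, 0]],
  [[0, 0, 0.026], [0, 0, 0]],
  [[0, 0, 0.026], [0, 0, 0]],
  [[0, 0, 0.026], [0, 0, 0]],
  [[0, 0, 0.026], [0, 0, 0]],
])

```text
time: 77.67
tcp_pos: [0.5528, -0.0574, 0.2144]
eef_rot: [[-0.982, 0.188, 0.0], [0.188, 0.982, 0.0], [-0.0, 0.0, -1.0]]
ft_force: [-0.0, 1.3, 0.0]
width: 0.132
gripper_force: 43.6
```

Touching (the weight is off the wrist). I release, rise and back away.

Call:
send_rows([
  [[0, 0, 0.003], [0, 0, 0]],
  [[0, 0, 0.003], [0, 0, 0]],
  [[0, 0, 0.003], [0, 0, 0]],
  [[0, 0, 0.003], [0, 0, 0]],
  [[0, 0, 0.003], [0, 0, 0]],
  [[0, 0, 0.003], [0, 0, 0]],
  [[0, 0, 0.003], [0, 0, 0]],
  [[0, 0, 0.003], [0, 0, 0]],
  [[0, 0, 0.003], [0, 0, 0]],
  [[0, 0, 0.003], [0, 0, 0]],
], grip=0.5)

```text
time: 78.5
tcp_pos: [0.5528, -0.0574, 0.2139]
eef_rot: [[-0.982, 0.188, -0.0], [0.188, 0.982, -0.0], [0.0, -0.0, -1.0]]
ft_force: [0.1, -0.3, -0.2]
width: 0.494
gripper_force: 0.0
```

Call:
send_rows([
  [[0, 0, -0.05], [0, 0, 0]],
  [[0, 0, -0.15], [0, 0, 0]],
  [[0, 0, -0.3], [0, 0, 0]],
  [[0, 0, -0.45], [0, 0, 0]],
  [[0, 0, -0.6], [0, 0, 0]],
  [[0, 0, -0.75], [0, 0, 0]],
  [[0, 0, -0.9], [0, 0, 0]],
  [[0, 0, -1], [0, 0, 0]],
  [[0, 0, -1], [0, 0, 0]],
  [[0, 0, -1], [0, 0, 0]],
])

```text
time: 79.33
tcp_pos: [0.5531, -0.0574, 0.3146]
eef_rot: [[-0.982, 0.188, 0.001], [0.188, 0.982, -0.0], [-0.002, -0.0, -1.0]]
ft_force: [-0.4, -0.6, 0.1]
width: 0.502
gripper_force: 0.0
```

Call:
send_rows([
  [[0.1, -0.25, 0], [0, 0, 0]],
  [[0.2, -0.5, 0], [0, 0, 0]],
  [[0.3, -0.75, 0], [0, 0, 0]],
  [[0.4, -1, 0], [0, 0, 0]],
  [[0.4, -1, 0], [0, 0, 0]],
  [[0.4, -1, 0], [0, 0, 0]],
  [[0.4, -1, 0], [0, 0, 0]],
  [[0.4, -1, 0], [0, 0, 0]],
  [[0.4, -1, 0], [0, 0, 0]],
  [[0.4, -1, 0], [0, 0, 0]],
])

```text
time: 80.17
tcp_pos: [0.495, -0.1473, 0.3137]
eef_rot: [[-0.982, 0.187, -0.0], [0.187, 0.982, 0.0], [0.0, 0.0, -1.0]]
ft_force: [-0.7, -0.0, -0.4]
width: 0.501
gripper_force: 0.0
```

Call:
send_rows([
  [[0.1, -0.25, 0], [0, 0, 0]],
  [[0.2, -0.5, 0], [0, 0, 0]],
  [[0.3, -0.75, 0], [0, 0, 0]],
  [[0.4, -1, 0], [0, 0, 0]],
  [[0.4, -1, 0], [0, 0, 0]],
  [[0.4, -1, 0], [0, 0, 0]],
  [[0.4, -1, 0], [0, 0, 0]],
  [[0.4, -1, 0], [0, 0, 0]],
  [[0.4, -1, 0], [0, 0, 0]],
  [[0.4, -1, 0], [0, 0, 0]],
])

```text
time: 81.0
tcp_pos: [0.437, -0.2379, 0.3139]
eef_rot: [[-0.982, 0.187, 0.0], [0.187, 0.982, 0.0], [0.0, 0.0, -1.0]]
ft_force: [-0.4, 0.4, 0.2]
width: 0.501
gripper_force: 0.0
```

Run:
```python
from h import *
t=eyes.get_calibration("top");i=eyes.snapshot("top");cv2.imwrite("pics/t9.png",i)
f=lambda lo,hi,r:rect(t,biggest(mask(i,lo,hi,r)),.18)
print("diff",f((0,0,180),(180,60,255),(240,138,268,190)),"refl",f((12,120,165),(28,255,255),(285,148,310,200)))
cv2.imwrite("pics/t9b.png",cv2.resize(i[130:240,100:400],(800,293),interpolation=cv2.INTER_CUBIC))
```

```text
diff ((0.5698197484016418, 0.029456401243805885), (0.010216183960437775, 0.08792196214199066), 79.0121841430664) refl ((0.5515693426132202, -0.057573746889829636), (0.010970030911266804, 0.08821359276771545), 79.13336944580078)
```

View pics/t9b.png

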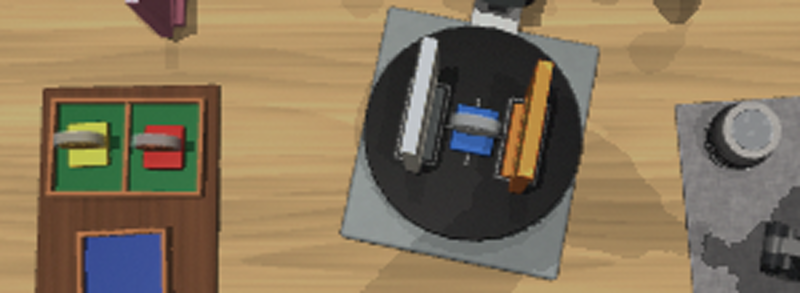

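The view shows everything in place: diffuser (418,105) and reflector (530,125) are within about 1.5 mm of their starts, silver is at (475,125), copper at (163,143) and brass at (88,143). I hand in.

```bash
python3 -c "
from plant import arm
print(arm.sign_off())"
```

```text
the job is handed in; nothing more can be done
None
```

The coin is changed and the job is handed in at about 81 s (the verdict was not shown): silver stands square on the cross, copper is in the green tray's empty bay, and the diffuser and reflector are back within about 1.5 mm of their start places by the top camera.

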